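Sweep the washers through the gate

TASK

Using only the fingertips, push the three brass washers across the white-topped sorting board and through the gap in its red fence, one at a time, so that each drops into the slot behind the fence. Do not lift any washer, leave the black rubber stopper standing where it is on the board, and leave the other things on the bench alone.

Things in the scene. Friction and masses are not known exactly. Their poses are not given: they have to be found in the camera images.
- board: wooden sorting board with a white deck, fixed to the bench; place and yaw vary. Origin at bench level under the middle of the gap, on the outer face of the fence; +y points through the gap from the deck into the slot, +x along the fence, z up. Level deck, top 50 mm above the bench, spans x -150..150, y -190..0 mm, its other three sides without a rim. A washer tips into the slot once its centre is past y = 0
- gate (a point): middle of the gap in the red fence, at deck height (50 mm above the bench). The fence stands on the deck's edge at board y -8..0 mm, 10 mm high (top 60 mm above the bench), along the whole edge but for the gap, 48 mm wide, from board x = -24 to +24 mm
- slot_floor (a point): middle of the slot's floor, 5 mm above the bench. The slot is an open pocket with blue walls and a black floor behind the fence: inside, board x -50..50 mm, y 0..54 mm; walls up to 60 mm above the bench
- washer_a: brass washer, 38 mm outside diameter, 16 mm hole, 8 mm thick, about 55 g, loose, lying flat on the board; origin at the centre of its underside (height 50 mm while on the board), z axis through the hole. One of three alike; which of the four places on the board each has varies
- washer_b: brass washer, 38 mm outside diameter, 16 mm hole, 8 mm thick, about 55 g, loose, lying flat on the board; origin at the centre of its underside (height 50 mm while on the board), z axis through the hole. One of three alike; which of the four places on the board each has varies
- washer_c: brass washer, 38 mm outside diameter, 16 mm hole, 8 mm thick, about 55 g, loose, lying flat on the board; origin at the centre of its underside (height 50 mm while on the board), z axis through the hole. One of three alike; which of the four places on the board each has varies
- stopper: black rubber stopper, loose, upright on the deck, to be left standing: 24 mm diameter at the foot, 32 mm at the top, 34 mm tall; origin at the centre of its foot. It and the washers share four places, in board x and y near (-88, -58), (-50, -125), (50, -125) and (88, -58) mm, each within 7 mm
- can: plain aluminium drink can, 66 mm diameter, 115 mm tall, loose, standing on the bench to the left of the board; origin at the centre of its foot. Bystander
- glass: clear drinking glass, 64 mm diameter, 110 mm tall, loose, standing to the left of the board, nearest the robot; origin at the centre of its foot. Bystander
- brush: wooden-handled brush lying on the bench to the right of the board, loose; origin under its middle. Bystander
- screwdriver: screwdriver with an orange handle lying on the bench to the right of the board, far side, loose; origin under its middle. Bystander
- jar: amber jar with a white lid, 70 mm diameter, 80 mm tall, loose, standing to the left of the board, far side; origin at the centre of its foot. Bystander
Not all that is in view belongs to the job. Leave any green look-alike of the washer_a alone. What is shaped like the washer_c but pink is not meant.

How it is judged:
By the outcome, as a careful person would: the job done as asked, in the order asked, and still so for the second after the job is handed in, with the robot touching nothing.
It also fails if it takes over 67 s, if anything falls off the work surface, if the arm or the gripper's body presses on something with over 40 N, if the wrist force passes 120 N, or if a joint passes its speed limit or range.

ROBOT

A 7-joint arm with a two-finger parallel gripper is mounted at the origin on the work surface. World frame = base frame: x ahead of the robot, y to its left, z up, the work surface at z = 0. Lengths are in m, angles in rad, forces in N, time in s.
With the tool pointing down it reaches from about 0.425 to 0.875 m from the base axis. Payload 8.4 kg.
Tool frame: the origin (TCP) lies at the very end of the fingers, on their centre line; the grasp point (between the pads) lies 19 mm behind it; x points along the fingers, y is the direction in which the jaws open and shut, and the axes are right-handed (so a half turn about x gives the same grasp; the last joint's range is limited). The gripper opens to 85 mm and grips with 20 to 120 N. Pads are 22 mm wide; open, the fingers measure 114 mm over their backs; the gripper's body (76 mm by 85 mm) begins 54 mm behind the grasp point. The pads swing forward as they close: fully open they stand 13 mm farther back than shut.
Start: joints at [-0.099, 0.333, 0.04, 1.465, -0.013, 1.343, -0.059], TCP at [0.65, -0, 0.205] pointing down, gripper open.
Joint ranges: [-2.58, 2.58], [-0.38, 2.09], [-1.3, 1.39], [0.25, 2.4], [-1.5, 4.64], [0.08, 2.09], [-2.65, 2.65]. Speed limits (rad/s): [2.22, 2.22, 2.79, 2.79, 3.14, 3.14, 3.14].

INTERFACE

Orientations are given as [roll, pitch, yaw] about the fixed x, y, z axes, in that order (R = Rz(yaw) Ry(pitch) Rx(roll)).
In Python, from rig import read_state, read_camera, finish_job gives the robot as it stands.
- The arm moves only by the tool move_arm, never from a script. Its argument "motion" is one flat list of numbers, 6 for each row, row after row: the shift along the tool's x, y, z in mm, then the turn, a rotation vector about the tool's x, y, z in degrees. A call has exactly 10 rows; each row shifts and turns the pose as measured when the row begins, along the tool's axes as they then stand; what a row does not reach is not made up. A row lasts 1/8 s, in which the tool goes at most 62.5 mm and 10.7 degrees, less where a joint would pass 70% of its speed; a pose out of reach is approached as far as the arm can. A call with a gripper value outside its range is refused whole. "gripper" is the finger opening in mm, from 0 to 85.4, set as the call begins (left out, the last holds). The fingers move at their own pace and stop on an object; "force" is the grip in N (left out, the last holds). Time passes only in rows, so rows that do not move let the fingers close, or fill a call up. It gives the time, the measured TCP pose, the force and the opening at its end, in the units of the state.
- read_state(): the state, without advancing time (a new reading comes with each control period).
- read_camera(name): name is "scene" or "side" or "wrist"; returns a dict with "image" (384x512x3 uint8, red, green, blue), "fx", "fy", "cx", "cy" (pixels), "cam_to_world" (4x4, takes a point from camera to world coordinates). Camera axes: x right, y up, looking along -z (the intrinsics and any distortion apply to the point x, -y, -z); pixel columns grow to the right and rows downward; lengths in m; the calibration is good to about 2 mm. A picture is of the moment at which its call begins. There is no depth.
- finish_job(): hands the job in, once; it reports no verdict.
The state is a dict: "clock": time; "joint_positions": joint angles; "dq": joint speeds; "effort": joint torques, N m; "tcp_pos": TCP position; "tool_rot": TCP orientation; "contact_force": force on the tool from outside, world axes, zero at the start; "wrist_torque": the same for the moment, N m; "finger_gap": opening from 0.0 (shut) to 1.0 (fully open).
Only numpy, scipy, OpenCV 4.12 (cv2) and the standard library are available. Lean on these libraries where they do the work, as an engineer would, in place of code of your own. Each camera call takes 0.05 s, during which the arm holds its last target.

## Working session

There is one attempt and no reset: what is moved stays moved. The work goes in short steps, Python scripts to look and compute and a tool call to move; the robot and the scene stay as the last step left them, time stands still between calls to the robot, and variables do not carry over. Pictures are saved under pics/ and viewed, and the job is handed in when it is done.

Besides the shell and the picture viewer there is one more tool, called after "Request:" as name(argument=value, ...), one argument or row to a line, values as JSON. move_arm: Moves the arm, as the interface text tells. Its arguments: {"type":"object","properties":{"motion":{"type":"array"},"gripper":{"type":"number"},"force":{"type":"number"}},"required":["motion"]}

```bash
ls; mkdir -p pics; python3 - <<'E'
from rig import *
import cv2,numpy as np
s=read_state();print(s)
for n in ["scene","side","wrist"]:
    c=read_camera(n);cv2.imwrite(f"pics/{n}0.png",c["image"][:,:,::-1]);np.save(f"{n}0.npy",c,allow_pickle=True)
    print(n,c["fx"],c["fy"],c["cx"],c["cy"],c["cam_to_world"].round(4).tolist(),[k for k in c])
E
```

```text
pics
{'clock': 0.0, 'joint_positions': array([-0.09918011,  0.33390173,  0.03987162,  1.4662588 , -0.01335977,
        1.34329571, -0.05849883]), 'dq': array([-0.00030637, -0.00133893, -0.00162861,  0.00099011, -0.00106276,
       -0.00121292, -0.00130672]), 'effort': array([ 4.63630895e-04, -6.58554840e+01,  1.36586554e+00, -4.05554795e+01,
        1.68904377e-02,  1.27170872e-02, -1.99809978e-05]), 'tcp_pos': array([ 6.49509657e-01, -5.78624108e-05,  2.03833311e-01]), 'tool_rot': array([-1.47886748,  1.56919785, -3.04968841]), 'contact_force': array([ 0.20838632, -0.30175666, -0.37341846]), 'wrist_torque': array([0.04382103, 0.00172698, 0.04271094]), 'finger_gap': 1.001900597591458}
scene 404.8513907455047 404.8513907455047 260.96879201634147 188.99630892768855 [[-0.5837, -0.4204, 0.6946, 1.2661], [0.8119, -0.3094, 0.495, 0.5074], [0.0069, 0.8529, 0.5219, 0.5972], [0.0, 0.0, 0.0, 1.0]] ['image', 'fx', 'fy', 'cx', 'cy', 'cam_to_world']
side 399.51361521723663 399.51361521723663 259.1567111529176 193.13833800023153 [[0.9739, 0.1413, -0.1776, 0.3288], [-0.2262, 0.6655, -0.7113, -0.9637], [0.0177, 0.7329, 0.6801, 1.0047], [0.0, 0.0, 0.0, 1.0]] ['image', 'fx', 'fy', 'cx', 'cy', 'cam_to_world']
wrist 297.44978294332685 297.44978294332685 255.7798678340458 187.40102569967183 [[1.0, -0.0007, 0.001, 0.6501], [0.0004, 0.9631, 0.2691, 0.0675], [-0.0012, -0.2691, 0.9631, 0.3736], [0.0, 0.0, 0.0, 1.0]] ['image', 'fx', 'fy', 'cx', 'cy', 'cam_to_world']
```

View pics/scene0.png

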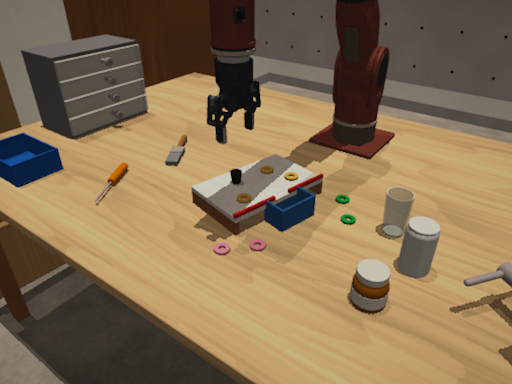

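View pics/side0.png

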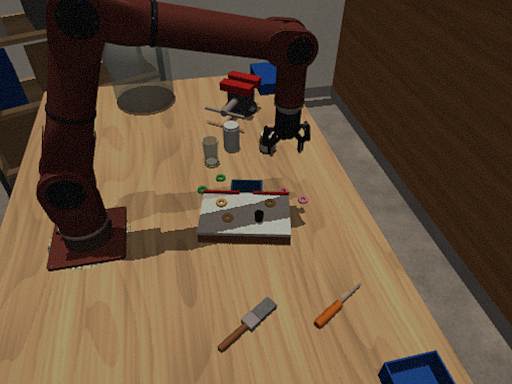

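View pics/wrist0.png

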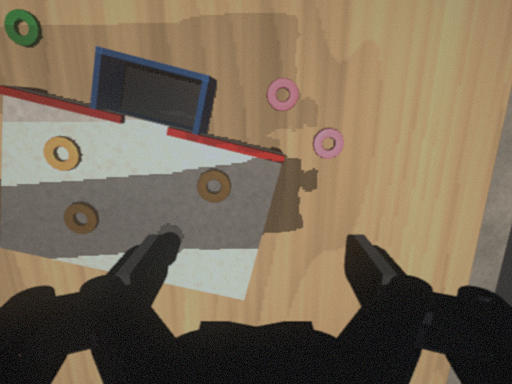

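The wrist view shows washers near (62,153), (80,217) and (213,186), with the fence gap at about (124–168, 125). The stopper is hidden behind the left finger at about (170,240). Green rings (22,28) and pink rings (283,95), (328,143) are decoys.

```bash
python3 - <<'E'
import cv2
def crop(n,x,y,w,h,k):
    im=cv2.imread(f"pics/{n}0.png")[y:y+h,x:x+w]
    cv2.imwrite(f"pics/{n}0c.png",cv2.resize(im,None,fx=k,fy=k,interpolation=cv2.INTER_CUBIC))
crop("wrist",0,40,300,225,2.6)
crop("side",190,170,130,80,6)
crop("scene",185,145,150,90,5)
E
```

```text
(no output)
```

View pics/wrist0c.png

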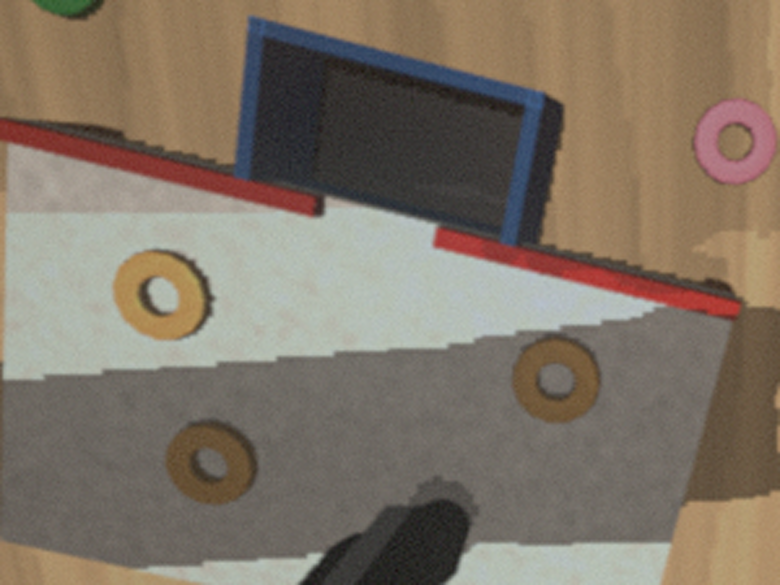

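View pics/side0c.png

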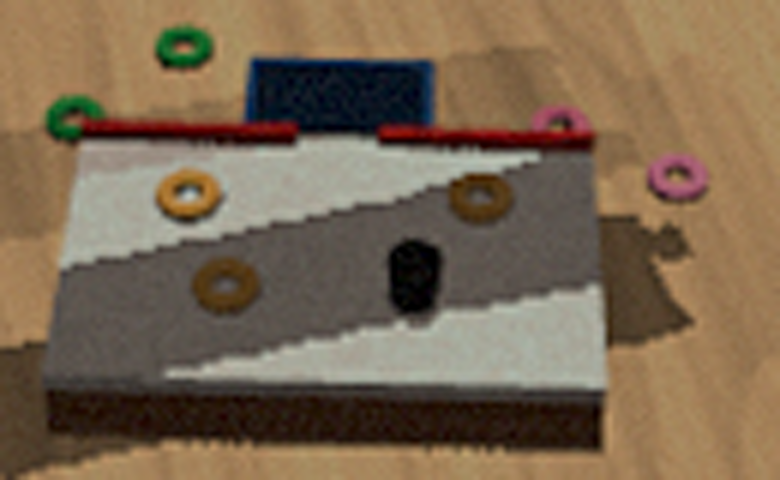

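View pics/scene0c.png

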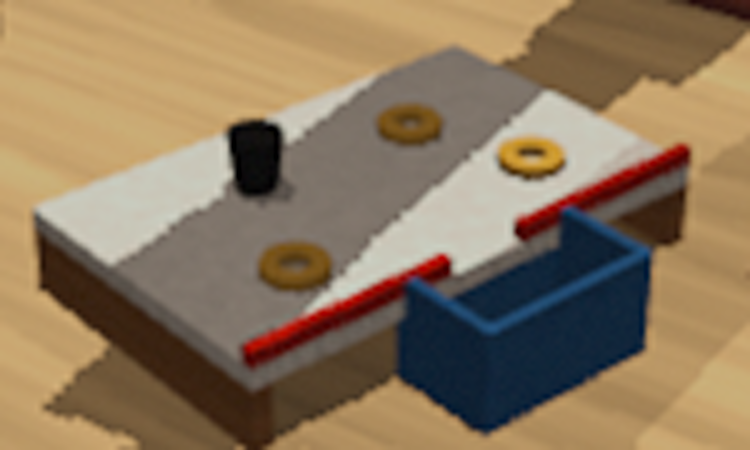

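```bash
cat > h.py <<'E'
import numpy as np
def ray(c,p):
    M=c["cam_to_world"];d=np.array([(p[0]-c["cx"])/c["fx"],-(p[1]-c["cy"])/c["fy"],-1])
    d=M[:3,:3]@d;return M[:3,3],d/np.linalg.norm(d)
def tri(L):
    A=0;b=0
    for c,p in L:
        o,d=ray(c,p);P=np.eye(3)-np.outer(d,d);A=A+P;b=b+P@o
    x=np.linalg.solve(A,b)
    r=[np.linalg.norm((np.eye(3)-np.outer(d,d))@(x-o)) for o,d in [ray(*q) for q in L]]
    return x,r
def onz(c,p,z):
    o,d=ray(c,p);return o+d*(z-o[2])/d[2]
def load(n): return np.load(n+".npy",allow_pickle=True).item()
E
python3 - <<'E'
from h import *
C={n:load(n+"0") for n in("wrist","side","scene")}
f=dict(wrist=lambda p:(p[0]/2.6,p[1]/2.6+40),side=lambda p:(p[0]/6+190,p[1]/6+170),scene=lambda p:(p[0]/5+185,p[1]/5+145))
T={"W1":dict(wrist=(161,295),side=(188,193),scene=(531,156)),
"W2":dict(wrist=(211,462),side=(226,284),scene=(410,123)),
"W3":dict(wrist=(557,380),side=(481,196),scene=(295,264)),
"gapL":dict(wrist=(322,197),side=(298,125),scene=(520,225)),
"gapR":dict(wrist=(436,229),side=(379,129),scene=(447,258)),
"fenceR":dict(wrist=(741,300),side=(593,133),scene=(247,347))}
for k,v in T.items():
    L=[(C[n],f[n](p)) for n,p in v.items()]
    x,r=tri(L);print(k,(x*1000).round(1),(np.array(r)*1000).round(1))
    z=.058 if k[0]=='W' else .06
    for n,p in v.items(): print("   ",n,(onz(C[n],f[n](p),z)*1000).round(1))
for n,p,z in (("side",(413,307),.05),("side",(415,250),.084),("scene",(258,185),.05),("scene",(256,130),.084)): print("stop",n,(onz(C[n],f[n](p),z)*1000).round(1))
E
```

```text
W1 [439.5  16.7  52.3] [0.9 1.9 1.9]
    wrist [442.6  16.8  58. ]
    side [440.2   9.2  58. ]
    scene [446.6  23.   58. ]
W2 [448.3 -58.   52.2] [0.8 2.1 2.3]
    wrist [451.6 -56.5  58. ]
    side [449.2 -65.3  58. ]
    scene [455.1 -50.6  58. ]
W3 [602.5 -20.2  52.2] [0.9 1.8 2.7]
    wrist [604.  -19.3  58. ]
    side [601.9 -27.7  58. ]
    scene [607.  -13.4  58. ]
gapL [511.8  55.7  56.7] [1.  1.6 2.1]
    wrist [514.3  56.1  60. ]
    side [511.5  50.   60. ]
    scene [513.  58.  60.]
gapR [557.3  42.7  56.1] [0.7 1.4 1.1]
    wrist [558.4  43.7  60. ]
    side [556.9  36.9  60. ]
    scene [560.7  45.6  60. ]
fenceR [679.4  13.3  57.6] [2.2 2.3 2.4]
    wrist [680.8  15.2  60. ]
    side [678.1   7.7  60. ]
    scene [678.5  14.1  60. ]
stop side [546.6 -96.1  50. ]
stop side [549.4 -86.4  84. ]
stop scene [547.3 -84.7  50. ]
stop scene [548.3 -84.2  84. ]
```

```bash
cat >> h.py <<'E'
from scipy.spatial.transform import Rotation as R
from rig import read_state
G=np.array([536.4,49.9]);TH=np.radians(-13.7)
import os,json
if os.path.exists("cal.json"):
    d=json.load(open("cal.json"));G=np.array(d["G"]);TH=d["TH"]
ex=np.array([np.cos(TH),np.sin(TH)]);ey=np.array([-np.sin(TH),np.cos(TH)])
def b2w(x,y): return G+x*ex+y*ey
def w2b(p): d=np.array(p[:2])-G;return np.array([d@ex,d@ey])
def where():
    s=read_state();Rt=R.from_euler("xyz",s["tool_rot"]).as_matrix();p=s["tcp_pos"]*1000
    print("t",round(s["clock"],2),"tcp w",p.round(1),"board",w2b(p).round(1),"gap",round(s["finger_gap"]*85.4,1),"F",s["contact_force"].round(1))
    return s,Rt,p
def goal(x,y,z):
    s,Rt,p=where()
    sg=np.sign(Rt[:2,1]@ex)
    X=np.array([0,0,-1.]);Y=np.append(sg*ex,0);Rg=np.column_stack([X,Y,np.cross(X,Y)])
    rv=R.from_matrix(Rt.T@Rg).as_rotvec(degrees=True)
    d=np.append(b2w(x,y),z)-p
    print("toolY sign",sg,"rotvec",rv.round(2),"shift now-axes",(Rt.T@d).round(1),"shift goal-axes",(Rg.T@d).round(1))
E
python3 - <<'E'
from h import *
goal(82,-51,150)
goal(0,-90,200)
s,Rt,p=where();print(Rt.round(3))
for w in((442.6,16.8),(451.6,-56.5),(604,-19.3),(548,-86)):print(w2b(w).round(1))
E
```

```text
t 0.15 tcp w [ 6.496e+02 -1.000e-01  2.040e+02] board [121.8 -21.7] gap 85.8 F [-0.2  0.8  0.1]
toolY sign 1.0 rotvec [13.7   0.02  0.07] shift now-axes [ 54.1 -45.6  19. ] shift goal-axes [ 54.  -39.8  29.3]
t 0.15 tcp w [ 6.496e+02 -1.000e-01  2.040e+02] board [121.8 -21.7] gap 85.8 F [-0.2  0.8  0.1]
toolY sign 1.0 rotvec [13.7   0.02  0.07] shift now-axes [   4.2 -134.5   37.5] shift goal-axes [   4.  -121.8   68.3]
t 0.15 tcp w [ 6.496e+02 -1.000e-01  2.040e+02] board [121.8 -21.7] gap 85.8 F [-0.2  0.8  0.1]
[[-0.001  1.    -0.   ]
 [-0.    -0.    -1.   ]
 [-1.    -0.001  0.   ]]
[-83.3 -54.4]
[ -57.2 -123.5]
[ 82.1 -51.2]
[  43.5 -129.3]
```

Request:
move_arm(
  motion=[0,0,0,7,0,0,0,0,0,6.7,0,0,0,-30,22,0,0,0,0,-30,22,0,0,0,0,-30,22,0,0,0,0,-30,22,0,0,0,0,0,0,0,0,0,0,0,0,0,0,0,0,0,0,0,0,0,0,0,0,0,0,0],
  gripper=54,
  force=20,
)

```text
clock: 1.4
tcp_pos: [0.5079, -0.0563, 0.2011]
tool_rot: [-1.34, 1.565, 3.127]
contact_force: [0.6, -0.2, 0.5]
finger_gap: 0.631
```

```bash
python3 - <<'E'
from h import *
from rig import *
import cv2
goal(82,-51,150)
c=read_camera("wrist");np.save("wrist1.npy",c,allow_pickle=True)
cv2.imwrite("pics/wrist1.png",cv2.resize(c["image"][:,:,::-1],None,fx=1.5625,fy=1.5625,interpolation=cv2.INTER_CUBIC))
E
```

```text
t 1.4 tcp w [507.9 -56.3 201.1] board [  -2.6 -109.9] gap 53.9 F [ 0.6 -0.2  0.5]
toolY sign 1.0 rotvec [-0.35  0.08  0.32] shift now-axes [ 50.6  84.5 -59.5] shift goal-axes [ 51.1  84.6 -58.9]
```

View pics/wrist1.png

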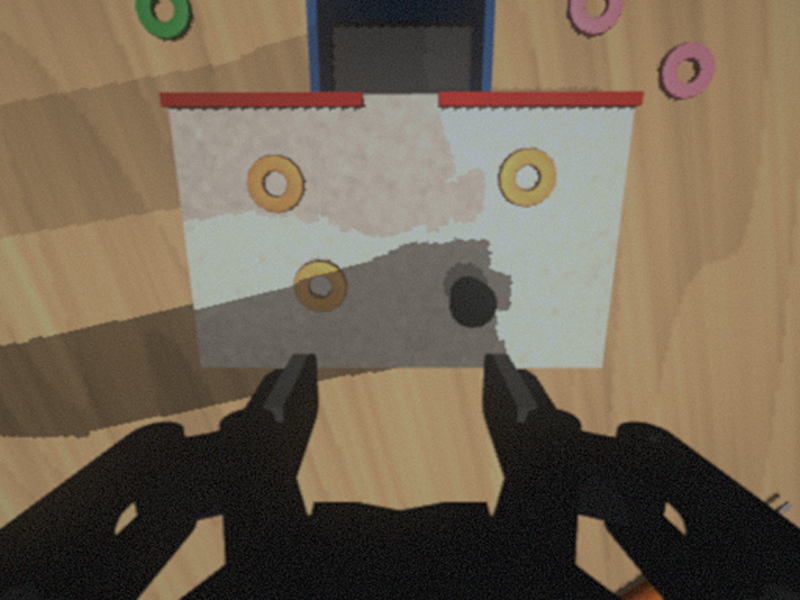

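```bash
python3 - <<'E'
from h import *
c=load("wrist1");k=1.5625
P=lambda x,y,z:onz(c,(x/k,y/k),z)*1000
fl,fr,gl,gr=[P(*q,.06)[:2] for q in((160,94),(643,93),(363,94),(439,93))]
print(fl,fr,gl,gr,np.linalg.norm(fr-fl),np.linalg.norm(gr-gl))
d=fr-fl;th=np.arctan2(d[1],d[0]);g=(gl+gr+fl+fr)/4;print(np.degrees(th),(fl+fr)/2,(gl+gr)/2)
# deck corners near
for q in((202,367),(602,367)): print(P(*q,.05))
json.dump(dict(G=g.tolist(),TH=th),open("cal.json","w"))
import importlib,h;importlib.reload(h)
c0=load("wrist0")
for n,q,q0 in(("W1",(276,183),(161,295)),("W3",(527,177),(557,380)),("W2",(320,286),(211,462))):
    print(n,h.w2b(P(*q,.058)).round(1), (tri([(c,(q[0]/k,q[1]/k)),(c0,(q0[0]/2.6,q0[1]/2.6+40))])[0]*1000).round(1))
print("stop top",h.w2b(P(473,302,.084)).round(1))
s,Rt,p=where();M=np.linalg.inv(c["cam_to_world"])
for off in (0,5,10):
    q=M@np.append((p-Rt[:,0]*off)/1000,1);print("tcp proj",off,k*(c["cx"]+c["fx"]*q[0]/-q[2]),k*(c["cy"]-c["fy"]*q[1]/-q[2]),"px/mm",k*c["fx"]/-q[2]/1000)
E
```

```text
[389.44957827  85.41286869] [680.01382327  13.16194317] [511.90942494  54.71327354] [557.74690241  43.81445567] 299.41238569736066 47.11537511933513
-13.96381584233863 [534.73170077  49.28740593] [534.82816368  49.26386461]
[343.80309143 -98.14465276  50.        ]
[ 635.20906684 -170.21957286   50.        ]
W1 [-82. -54.] [441.8  16.6  56.9]
W3 [ 82.2 -50.4] [603.4 -20.   54.5]
W2 [ -56.4 -124. ] [449.1 -58.2  54. ]
stop top [  46.4 -127.7]
t 1.45 tcp w [507.8 -56.3 201.1] board [  -0.7 -108.9] gap 54.0 F [-0.2 -0.4 -0.3]
tcp proj 0 398.2915916401015 342.553657752964 px/mm 2.558180128427358
tcp proj 5 398.2591026779658 347.4412653300273 px/mm 2.6278374810216607
tcp proj 10 398.22479488972704 352.6024953208732 px/mm 2.701394453758135
```

```bash
python3 - <<'E'
from h import *
goal(82.2,-50.4,85)
E
```

```text
t 1.45 tcp w [507.8 -56.3 201.1] board [  -0.7 -108.9] gap 54.0 F [-0.2 -0.4 -0.3]
toolY sign 1.0 rotvec [-0.09  0.08  0.33] shift now-axes [115.6  83.4 -58.8] shift goal-axes [116.1  82.9 -58.5]
```

Request:
move_arm(
  motion=[0,27,-20,0,0,0.3,0,28,-20,0,0,0,0,28,-19,0,0,0,30,0,0,0,0,0,30,0,0,0,0,0,30,0,0,0,0,0,26,0,0,0,0,0,0,0,0,0,0,0,0,0,0,0,0,0,0,0,0,0,0,0],
)

```text
clock: 2.7
tcp_pos: [0.6095, -0.0154, 0.0815]
tool_rot: [0.703, 1.57, -1.109]
contact_force: [-0.6, -0.6, 0.3]
finger_gap: 0.631
```

```bash
cat >> h.py <<'E'
def shot(name,cams=("wrist",)):
    import cv2
    from rig import read_camera
    for n in cams:
        c=read_camera(n);np.save(f"{n}{name}.npy",c,allow_pickle=True)
        im=c["image"][:,:,::-1]
        if n!="wrist":
            x,y,w,h=(185,125,160,120) if n=="scene" else (180,150,140,105)
            im=im[y:y+h,x:x+w]
        cv2.imwrite(f"pics/{n}{name}.png",cv2.resize(im,(800,600),interpolation=cv2.INTER_CUBIC))
E
python3 - <<'E'
from h import *
goal(82.2,-50.4,60); shot("2")
E
```

```text
t 2.7 tcp w [609.5 -15.4  81.5] board [ 88.2 -44.8] gap 53.9 F [-0.6 -0.6  0.3]
toolY sign 1.0 rotvec [ 0.1   0.04 -0.03] shift now-axes [21.5 -6.   5.6] shift goal-axes [21.5 -6.   5.6]
```

View pics/wrist2.png

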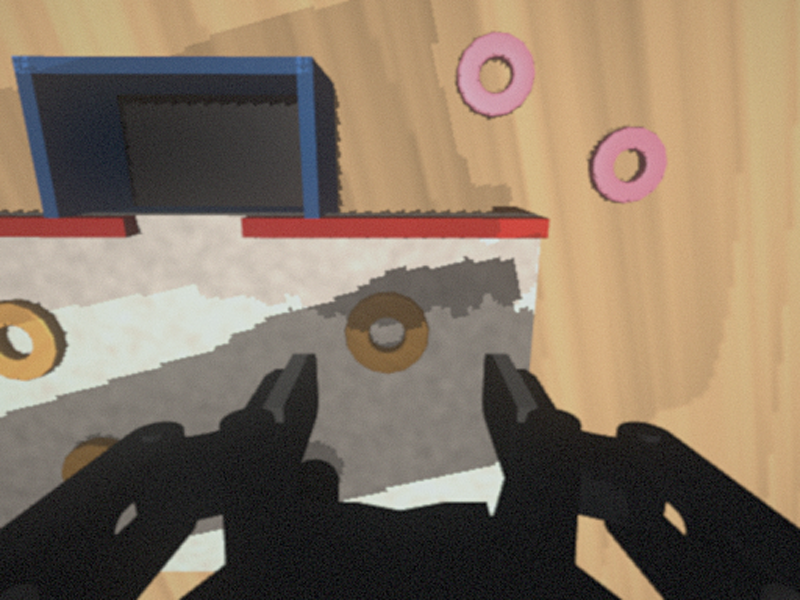

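Request:
move_arm(
  motion=[0,-3,3,0,0,0,0,-3,2.6,0,0,0,5,0,0,0,0,0,5,0,0,0,0,0,5,0,0,0,0,0,5,0,0,0,0,0,2,0,0,0,0,0,1,0,0,0,0,0,1,0,0,0,0,0,0,0,0,0,0,0],
)

```text
clock: 4.0
tcp_pos: [0.6027, -0.0198, 0.0572]
tool_rot: [1.561, 1.568, -0.252]
contact_force: [0.9, -0.1, -0.8]
finger_gap: 0.634
```

```bash
python3 - <<'E'
from h import *
goal(82.2,-50.4,52); shot("3",("wrist","scene","side"))
E
```

```text
t 4.0 tcp w [602.7 -19.8  57.2] board [ 82.6 -50.6] gap 54.1 F [ 0.9 -0.1 -0.8]
toolY sign 1.0 rotvec [ 0.09  0.   -0.16] shift now-axes [ 5.2 -0.4 -0.2] shift goal-axes [ 5.2 -0.4 -0.2]
```

View pics/wrist3.png

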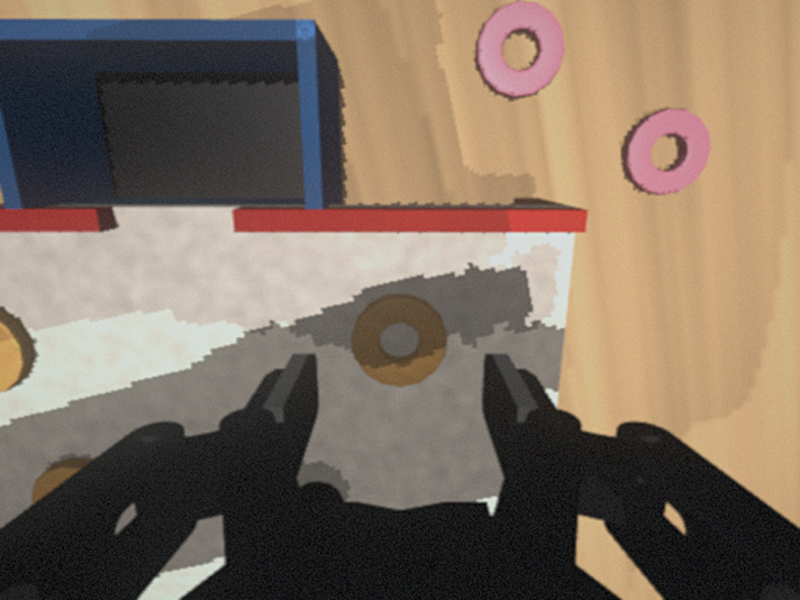

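View pics/scene3.png

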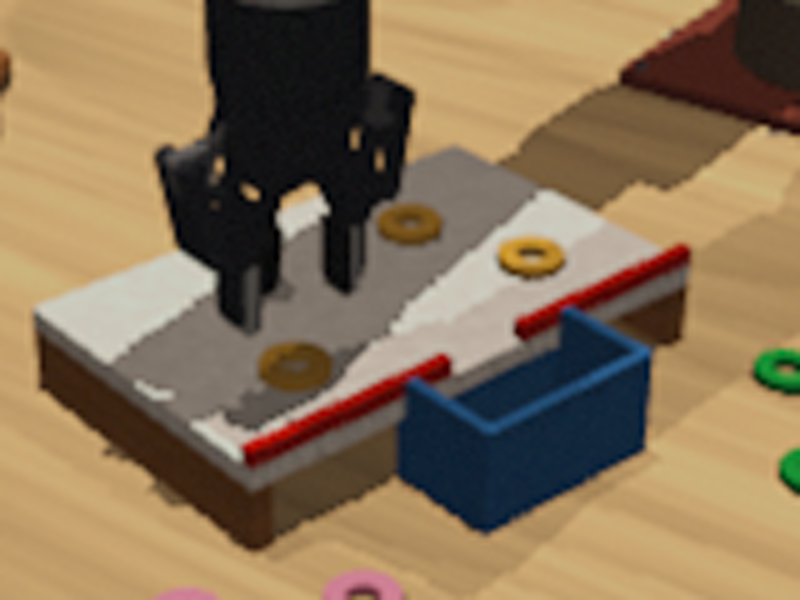

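View pics/side3.png

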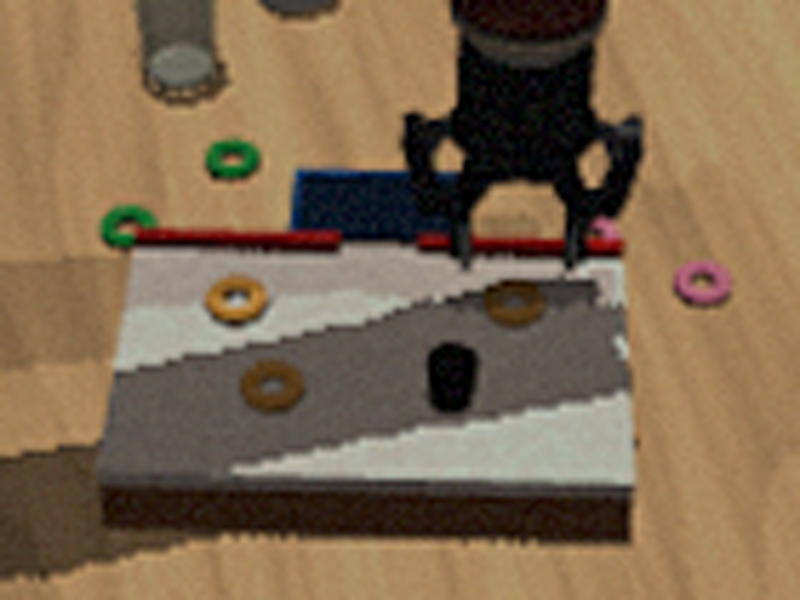

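```bash
python3 - <<'E'
from h import *
w,s,d=load("wrist3"),load("scene3"),load("side3")
W=lambda x,y:(w,(x/1.5625,y/1.5625));S=lambda x,y:(s,(x/5+185,y/5+125));D=lambda x,y:(d,(x*140/800+180,y*105/600+150))
for n,L in(("R",[W(495,356),S(248,330),D(570,268)]),("L",[W(306,356),S(347,291),D(466,268)])):
    for LL in(L,L[1:],L[:2]):
        x,r=tri(LL);print(n,(x*1000).round(1),w2b(x*1000).round(1),(np.array(r)*1000).round(1))
E
```

```text
R [633.2 -25.1  81.7] [113.4 -48.4] [3.2 5.1 4.3]
R [630.7 -27.8  82.3] [111.7 -51.6] [4. 4.]
R [634.7 -19.5  89.2] [113.6 -42.6] [0.1 0.1]
L [572.1 -10.6  79.7] [ 50.7 -49.1] [2.3 4.7 4.6]
L [571.2 -12.8  80.6] [ 50.3 -51.4] [4.3 4.3]
L [575.4  -5.1  87.7] [ 52.6 -43. ] [0.2 0.2]
```

Request:
move_arm(
  motion=[1,0,0,0,0,0,1,0,0,0,0,0,1,0,0,0,0,0,1,0,0,0,0,0,1,0,0,0,0,0,1,0,0,0,0,0,0,0,0,0,0,0,0,0,0,0,0,0,0,0,0,0,0,0,0,0,0,0,0,0],
)

```text
clock: 5.4
tcp_pos: [0.6029, -0.0198, 0.0511]
tool_rot: [1.609, 1.568, -0.204]
contact_force: [-1.0, -0.2, -0.4]
finger_gap: 0.632
```

```bash
python3 - <<'E'
from h import *
goal(82.2,-50.4,52); shot("4",("wrist","scene"))
E
```

```text
t 5.4 tcp w [602.9 -19.8  51.1] board [ 82.7 -50.6] gap 54.0 F [-1.  -0.2 -0.4]
toolY sign 1.0 rotvec [ 0.09 -0.01 -0.18] shift now-axes [-0.9 -0.5 -0.2] shift goal-axes [-0.9 -0.5 -0.2]
```

View pics/scene4.png

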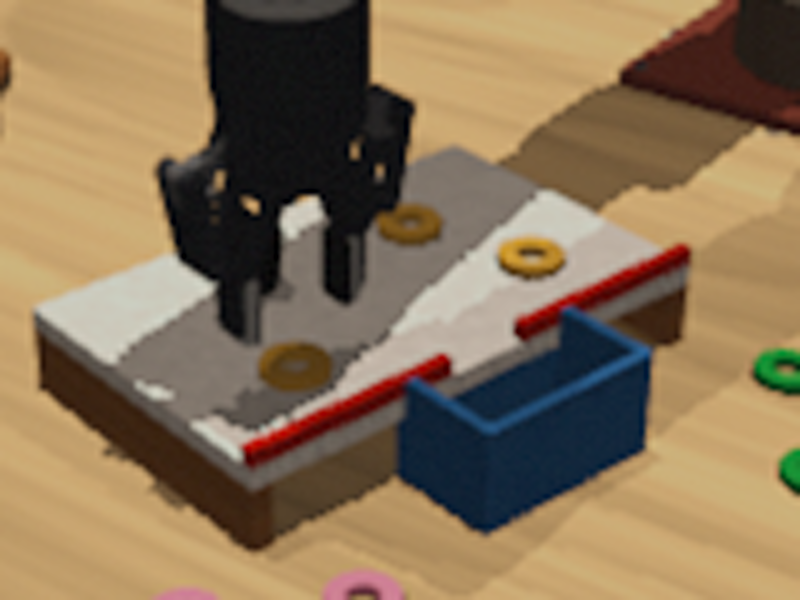

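Request:
move_arm(
  motion=[2,0,0,0,0,0,2,0,0,0,0,0,2,0,0,0,0,0,2,0,0,0,0,0,2,0,0,0,0,0,2,0,0,0,0,0,1,0,0,0,0,0,0,0,0,0,0,0,0,0,0,0,0,0,0,0,0,0,0,0],
)

```text
clock: 6.75
tcp_pos: [0.6029, -0.0198, 0.0371]
tool_rot: [1.61, 1.568, -0.203]
contact_force: [-0.5, 0.4, -0.1]
finger_gap: 0.635
```

```bash
python3 - <<'E'
from h import *
goal(82.2,-50.4,52); shot("5",("wrist","scene","side"))
E
```

```text
t 6.75 tcp w [602.9 -19.8  37.1] board [ 82.8 -50.6] gap 54.2 F [-0.5  0.4 -0.1]
toolY sign 1.0 rotvec [ 0.09 -0.01 -0.18] shift now-axes [-14.9  -0.5  -0.2] shift goal-axes [-14.9  -0.6  -0.2]
```

View pics/scene5.png

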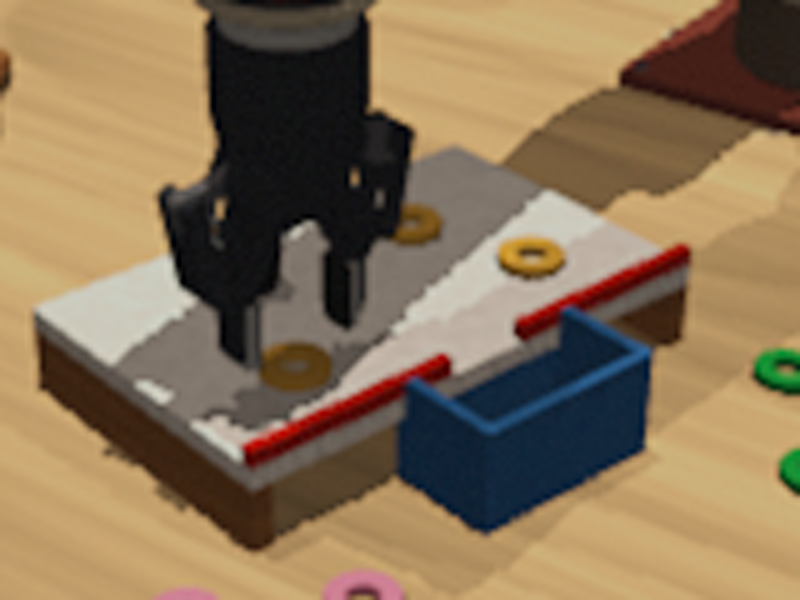

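View pics/side5.png

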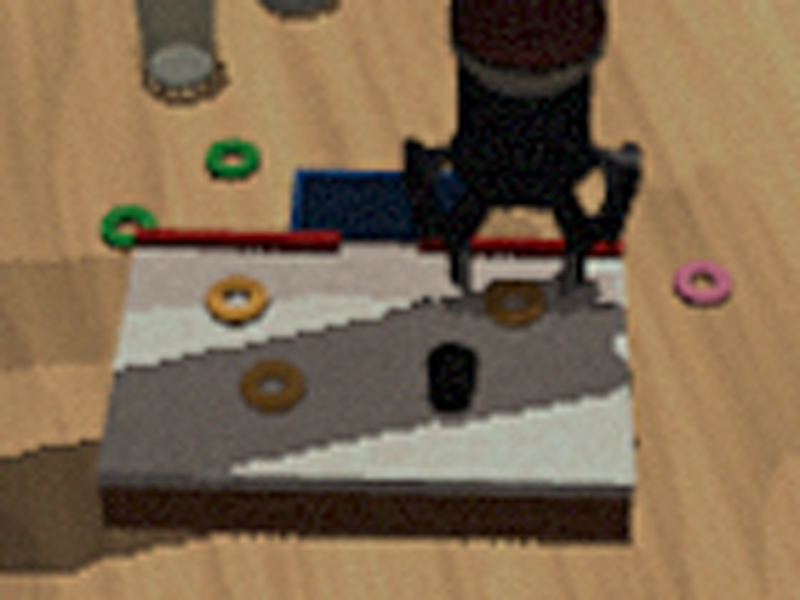

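View pics/wrist5.png

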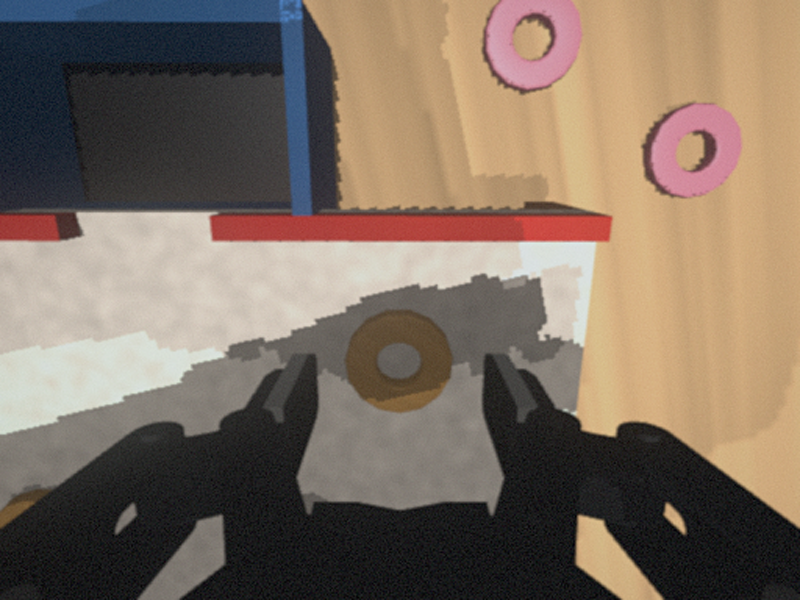

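Request:
move_arm(
  motion=[1,0,0,0,0,0,1,0,0,0,0,0,1,0,0,0,0,0,1,0,0,0,0,0,1,0,0,0,0,0,1,0,0,0,0,0,0,0,0,0,0,0,0,0,0,0,0,0,0,0,0,0,0,0,0,0,0,0,0,0],
)

```text
clock: 8.15
tcp_pos: [0.6029, -0.0198, 0.0306]
tool_rot: [1.611, 1.568, -0.202]
contact_force: [-0.1, -0.4, 0.3]
finger_gap: 0.627
```

```bash
python3 - <<'E'
from h import *
goal(82.2,-50.4,52); shot("6",("wrist","scene","side"))
E
```

```text
t 8.15 tcp w [602.9 -19.8  30.6] board [ 82.8 -50.6] gap 53.6 F [-0.1 -0.4  0.3]
toolY sign 1.0 rotvec [ 0.09 -0.01 -0.17] shift now-axes [-21.4  -0.5  -0.2] shift goal-axes [-21.4  -0.6  -0.2]
```

View pics/scene6.png

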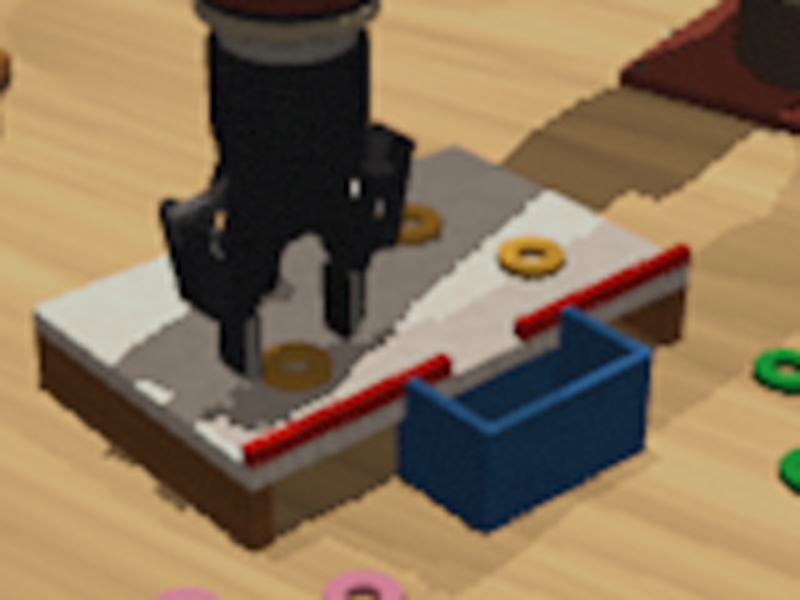

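View pics/side6.png

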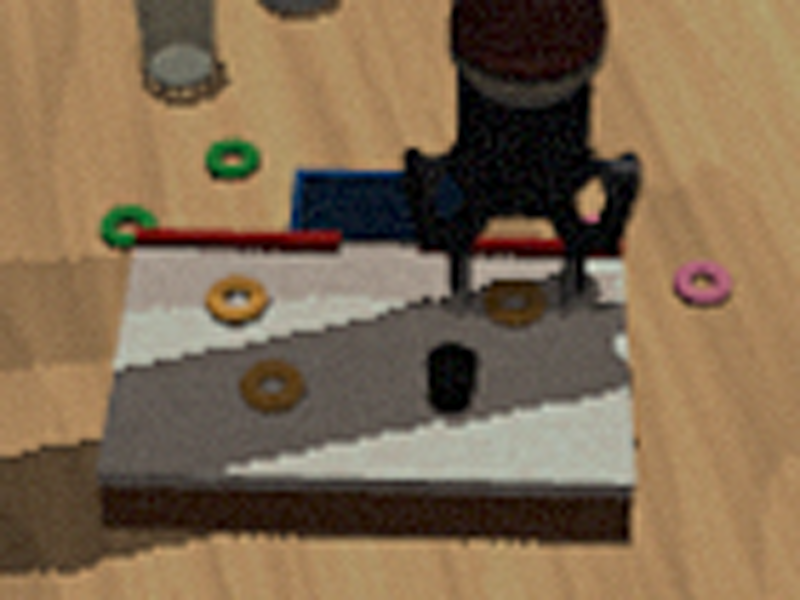

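Request:
move_arm(
  motion=[1,0,0,0,0,0,1,0,0,0,0,0,0,0,0,0,0,0,0,-5,0,0,0,0,0,-5,0,0,0,0,0,-5,0,0,0,0,0,-5,0,0,0,0,0,-5,0,0,0,0,0,-3,0,0,0,0,0,0,0,0,0,0],
)

```text
clock: 9.55
tcp_pos: [0.5733, -0.0125, 0.0284]
tool_rot: [1.617, 1.568, -0.196]
contact_force: [0.4, -0.5, 0.0]
finger_gap: 0.632
```

```bash
python3 - <<'E'
from h import *
goal(-8,-50.4,28); shot("7",("wrist","side"))
E
```

```text
t 9.55 tcp w [573.3 -12.5  28.4] board [ 52.3 -50.6] gap 53.9 F [ 0.4 -0.5  0. ]
toolY sign 1.0 rotvec [ 0.1  -0.01 -0.16] shift now-axes [  0.3 -60.3  -0.3] shift goal-axes [  0.4 -60.3  -0.2]
```

View pics/wrist7.png

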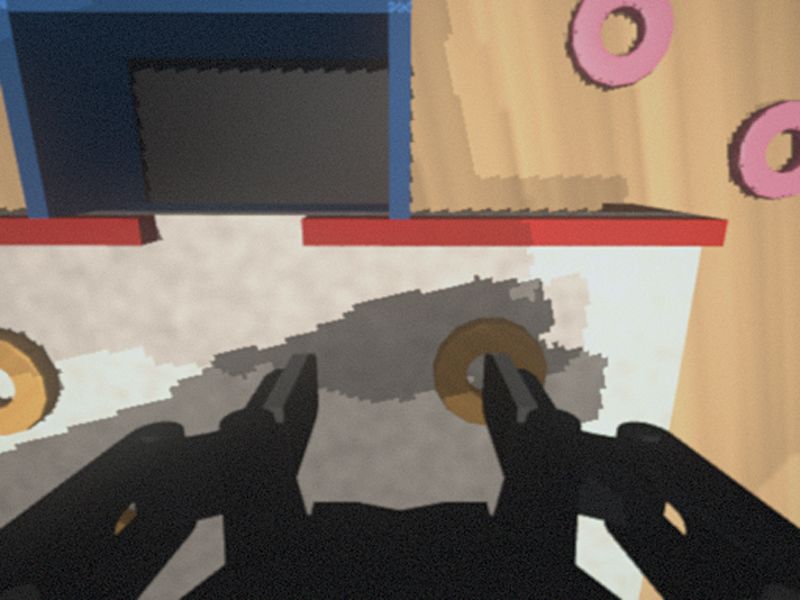

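View pics/side7.png

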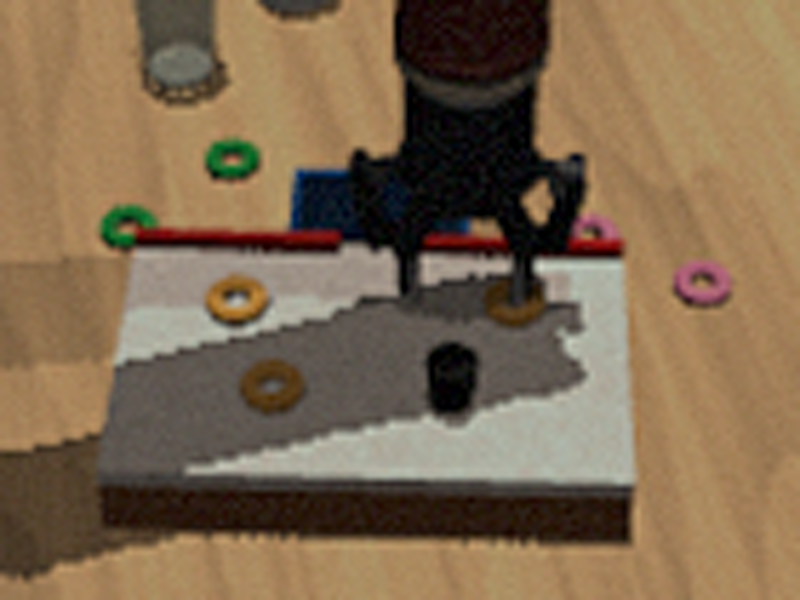

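Request:
move_arm(
  motion=[0,10,0,0,0,0,0,10,0,0,0,0,0,9,0,0,0,0,0,0,0,0,0,0,2,0,0,0,0,0,2,0,0,0,0,0,1,0,0,0,0,0,0,0,0,0,0,0,0,0,0,0,0,0,0,0,0,0,0,0],
)

```text
clock: 10.9
tcp_pos: [0.604, -0.0202, 0.0229]
tool_rot: [1.563, 1.568, -0.25]
contact_force: [-0.7, -0.1, 0.2]
finger_gap: 0.633
```

```bash
python3 - <<'E'
from h import *
goal(82,-50.4,28); shot("8",("wrist","scene"))
E
```

```text
t 10.9 tcp w [604.  -20.2  22.9] board [ 84.  -50.7] gap 54.1 F [-0.7 -0.1  0.2]
toolY sign 1.0 rotvec [ 0.08  0.   -0.16] shift now-axes [-5.1 -2.  -0.3] shift goal-axes [-5.1 -2.  -0.3]
```

View pics/scene8.png

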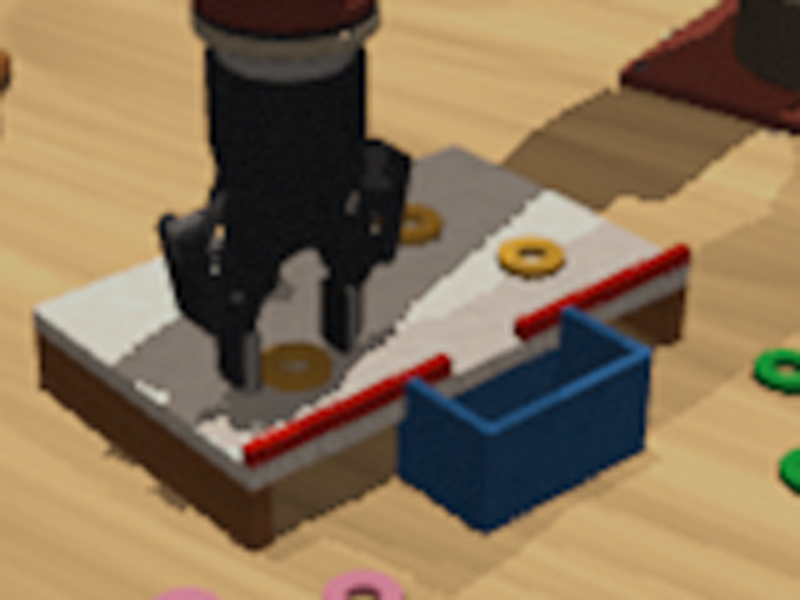

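View pics/wrist8.png

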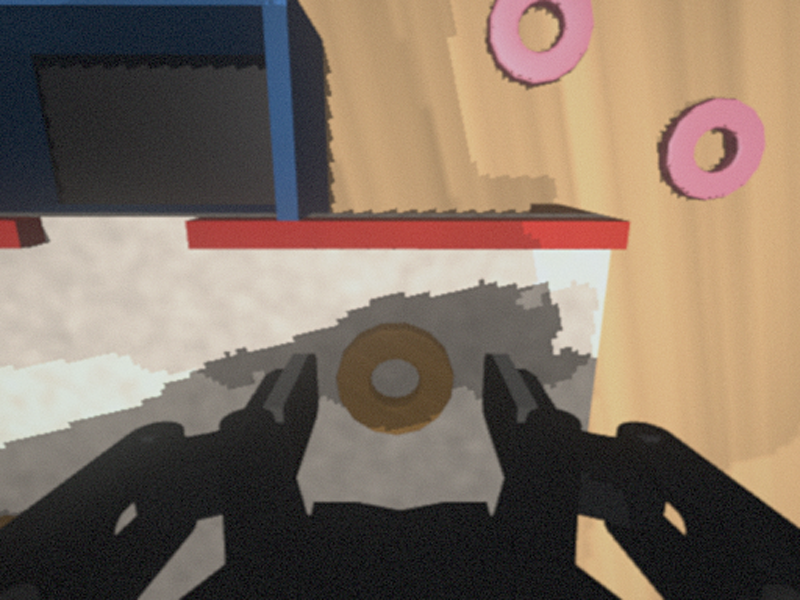

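Request:
move_arm(
  motion=[1,0,0,0,0,0,1,0,0,0,0,0,1,0,0,0,0,0,1,0,0,0,0,0,1,0,0,0,0,0,1,0,0,0,0,0,0,0,0,0,0,0,0,0,0,0,0,0,0,0,0,0,0,0,0,0,0,0,0,0],
)

```text
clock: 12.25
tcp_pos: [0.6043, -0.0202, 0.0199]
tool_rot: [1.73, 1.568, -0.083]
contact_force: [-1.6, 0.1, 2.1]
finger_gap: 0.631
```

```bash
python3 - <<'E'
from h import *
goal(82,-50.4,28); shot("9",("wrist","scene"))
E
```

```text
t 12.25 tcp w [604.3 -20.2  19.9] board [ 84.3 -50.6] gap 53.9 F [-1.6  0.1  2.1]
toolY sign 1.0 rotvec [ 0.07 -0.03 -0.18] shift now-axes [-8.1 -2.2 -0.3] shift goal-axes [-8.1 -2.3 -0.2]
```

View pics/scene9.png

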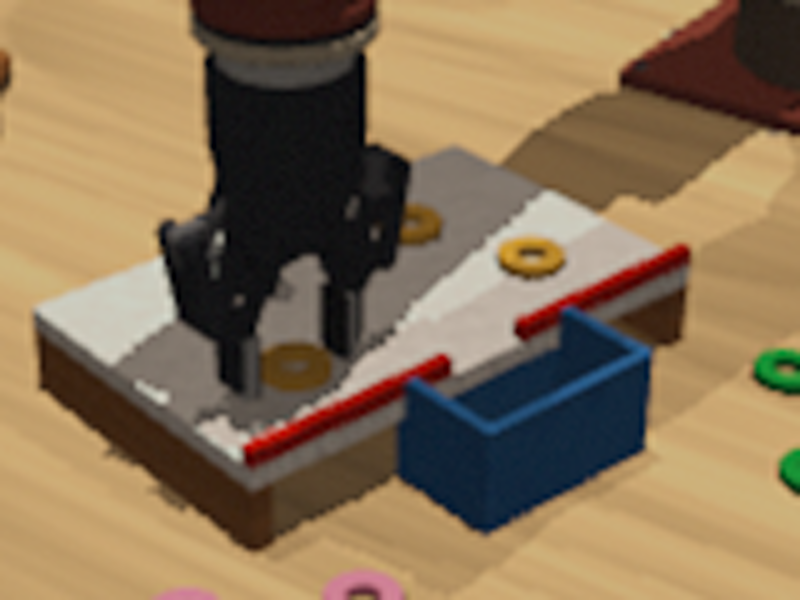

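Request:
move_arm(
  motion=[-3,0,0,0,0,0,0,-8,0,0,0,0,0,-8,0,0,0,0,0,-8,0,0,0,0,0,-8,0,0,0,0,0,-8,0,0,0,0,0,-8,0,0,0,0,0,-8,0,0,0,0,0,-4,0,0,0,0,0,0,0,0,0,0],
)

```text
clock: 13.6
tcp_pos: [0.5414, -0.0046, 0.0228]
tool_rot: [1.752, 1.568, -0.061]
contact_force: [0.0, 0.4, -0.5]
finger_gap: 0.63
```

```bash
python3 - <<'E'
from h import *
goal(-9,-50.4,23); shot("10",("wrist",))
E
```

```text
t 13.6 tcp w [541.4  -4.6  22.8] board [ 19.4 -50.7] gap 53.8 F [ 0.   0.4 -0.5]
toolY sign 1.0 rotvec [ 0.09 -0.03 -0.18] shift now-axes [ -0.3 -28.4  -0.3] shift goal-axes [ -0.2 -28.4  -0.3]
```

View pics/wrist10.png

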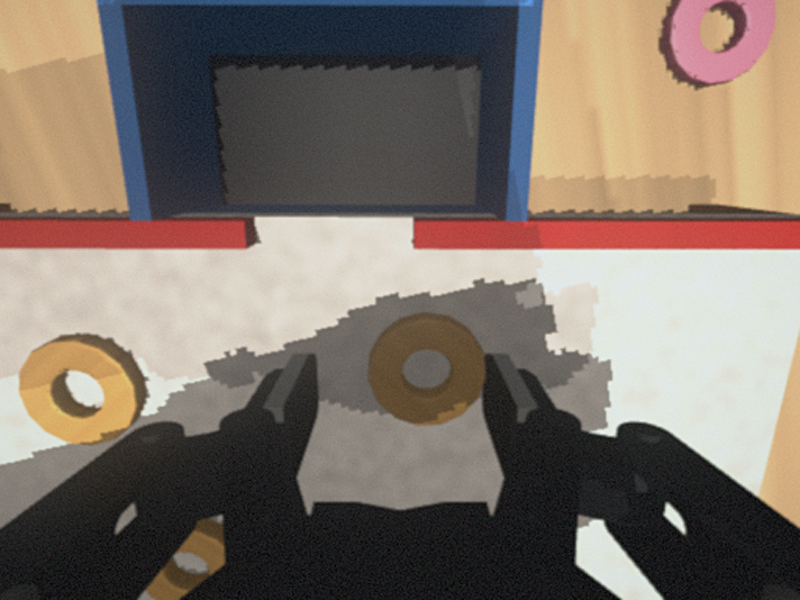

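Request:
move_arm(
  motion=[0,-7,0,0,0,0,0,-7,0,0,0,0,0,-7,0,0,0,0,0,-5,0,0,0,0,0,0,0,0,0,0,0,4,0,0,0,0,-20,0,0,0,0,0,-20,0,0,0,0,0,-10,0,0,0,0,0,0,0,0,0,0,0],
)

```text
clock: 14.9
tcp_pos: [0.5193, 0.0006, 0.0734]
tool_rot: [1.619, 1.568, -0.195]
contact_force: [0.7, 0.9, -0.0]
finger_gap: 0.632
```

```bash
python3 - <<'E'
from h import *
goal(-9,-50.4,23); shot("11",("wrist",))
E
```

```text
t 14.9 tcp w [519.3   0.6  73.4] board [ -3.2 -51. ] gap 54.0 F [ 0.7  0.9 -0. ]
toolY sign 1.0 rotvec [ 0.06 -0.01 -0.14] shift now-axes [50.4 -5.9 -0.6] shift goal-axes [50.4 -5.8 -0.6]
```

View pics/wrist11.png

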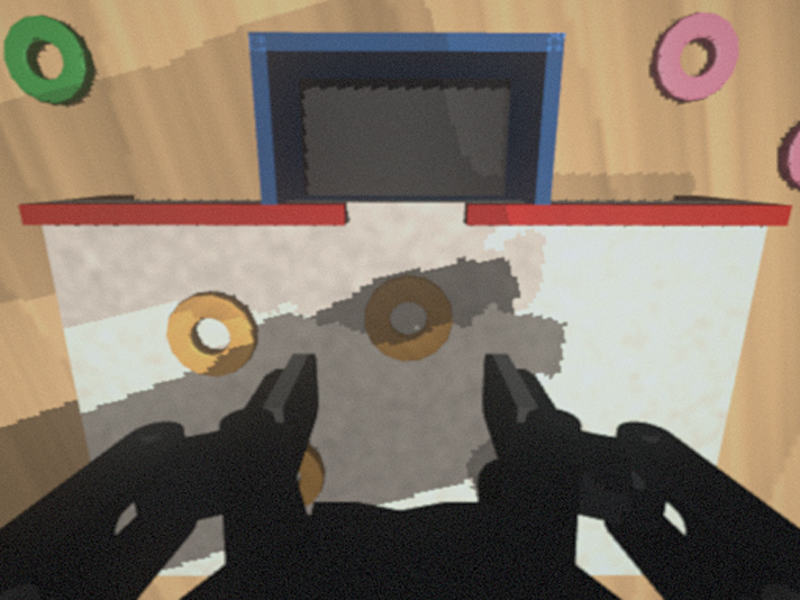

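```bash
python3 - <<'E'
from h import *
c=load("wrist11");k=1.5625
P=lambda x,y,z:onz(c,(x/k,y/k),z)*1000
print(w2b(P(408.5,319,.058)),w2b(P(406,203,.06)),"W1",w2b(P(212,334,.058)))
goal(0.5,-89,60)
E
```

```text
[  1.04357799 -46.4965122 ] [-0.28562908  1.68452579] W1 [-82.15102135 -53.24016506]
t 14.95 tcp w [519.    0.6  72.9] board [ -3.6 -51.1] gap 53.9 F [ 0.5 -0.3 -0.5]
toolY sign 1.0 rotvec [ 0.06  0.01 -0.1 ] shift now-axes [12.9  4.  37.9] shift goal-axes [12.9  4.1 37.9]
```

Request:
move_arm(
  motion=[0,4,11,0,0,0,0,0,11,0,0,0,0,0,11,0,0,0,0,0,0,0,0,0,8,0,0,0,0,0,8,0,0,0,0,0,8,0,0,0,0,0,4,0,0,0,0,0,0,0,0,0,0,0,0,0,0,0,0,0],
  gripper=20,
)

```text
clock: 16.2
tcp_pos: [0.5129, -0.0348, 0.0403]
tool_rot: [-1.027, 1.568, -2.84]
contact_force: [-0.8, -0.1, -0.6]
finger_gap: 0.238
```

```bash
python3 - <<'E'
from h import *
goal(0.5,-86,30);shot("12",("wrist","scene","side"))
E
```

```text
t 16.2 tcp w [512.9 -34.8  40.3] board [ -0.9 -86.9] gap 20.4 F [-0.8 -0.1 -0.6]
toolY sign 1.0 rotvec [0.07 0.08 0.13] shift now-axes [10.3  1.5 -0.9] shift goal-axes [10.3  1.4 -0.9]
```

View pics/wrist12.png

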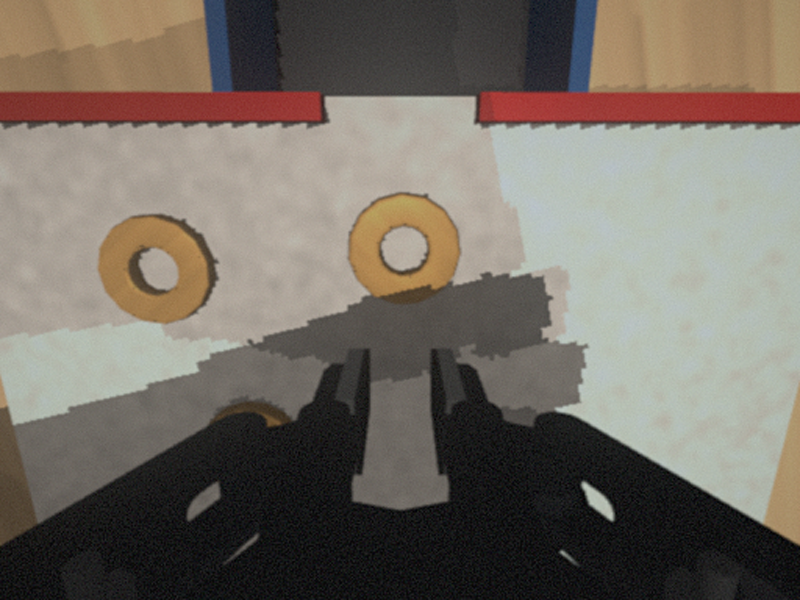

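View pics/scene12.png

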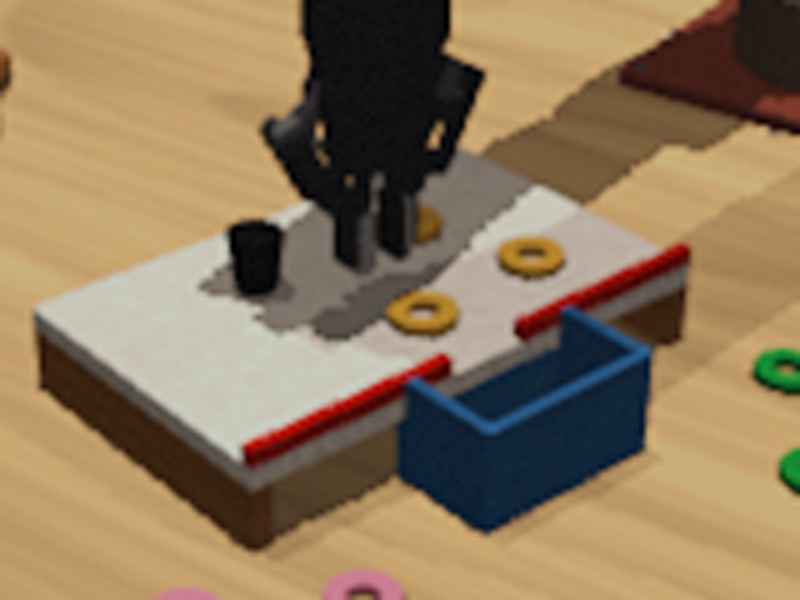

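View pics/side12.png

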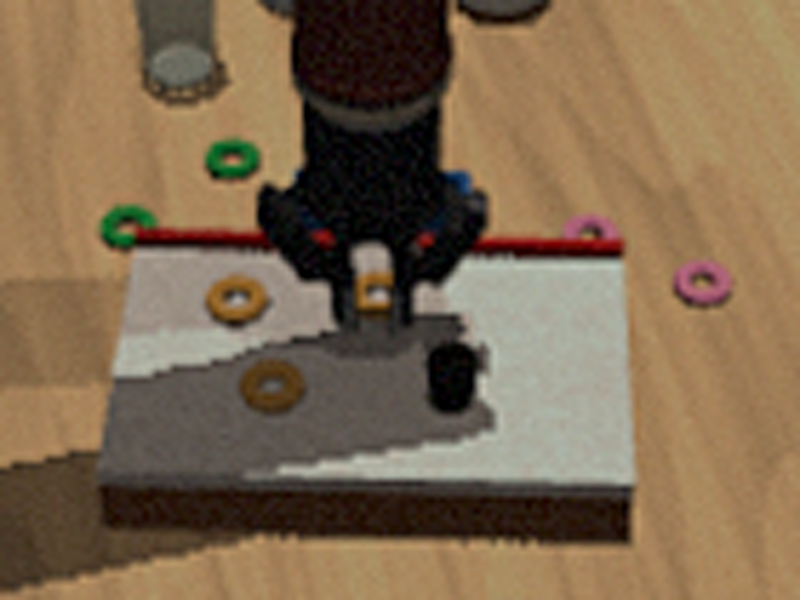

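Request:
move_arm(
  motion=[3,0,0,0,0,0,3,0,0,0,0,0,2,0,0,0,0,0,1,0,0,0,0,0,1,0,0,0,0,0,1,0,0,0,0,0,1,0,0,0,0,0,1,0,0,0,0,0,1,0,0,0,0,0,0,0,0,0,0,0],
)

```text
clock: 17.6
tcp_pos: [0.5132, -0.035, 0.0257]
tool_rot: [-0.908, 1.569, -2.721]
contact_force: [-0.1, -0.1, -0.1]
finger_gap: 0.236
```

```bash
python3 - <<'E'
from h import *
goal(0.5,-86,30);shot("13",("scene",))
E
```

```text
t 17.6 tcp w [513.2 -35.   25.7] board [ -0.6 -87. ] gap 20.1 F [-0.1 -0.1 -0.1]
toolY sign 1.0 rotvec [0.05 0.06 0.08] shift now-axes [-4.3  1.1 -1. ] shift goal-axes [-4.3  1.1 -1. ]
```

View pics/scene13.png

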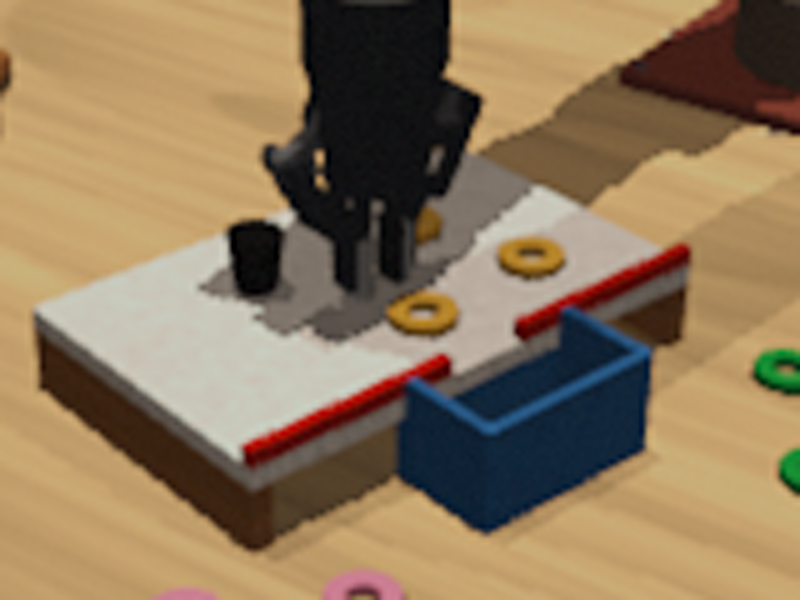

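Request:
move_arm(
  motion=[1,1,0,0,0,0,1,0,0,0,0,0,1,0,0,0,0,0,1,0,0,0,0,0,0,0,0,0,0,0,0,0,0,0,0,0,0,0,0,0,0,0,0,0,0,0,0,0,0,0,0,0,0,0,0,0,0,0,0,0],
)

```text
clock: 18.9
tcp_pos: [0.5146, -0.0352, 0.0237]
tool_rot: [-0.995, 1.569, -2.809]
contact_force: [-0.5, 0.1, 1.2]
finger_gap: 0.234
```

```bash
python3 - <<'E'
from h import *
goal(0.5,-86,30)
E
```

```text
t 18.9 tcp w [514.6 -35.2  23.7] board [  0.8 -86.9] gap 19.9 F [-0.5  0.1  1.2]
toolY sign 1.0 rotvec [0.04 0.04 0.06] shift now-axes [-6.3 -0.3 -0.8] shift goal-axes [-6.3 -0.3 -0.9]
```

Request:
move_arm(
  motion=[-3,0,0,0,0,0,0,0,-5,0,0,0,0,0,-7,0,0,0,0,0,-7,0,0,0,0,0,-7,0,0,0,0,0,-7,0,0,0,0,0,-7,0,0,0,0,0,-5,0,0,0,0,0,-3,0,0,0,0,0,0,0,0,0],
)

```text
clock: 20.15
tcp_pos: [0.5269, 0.0153, 0.0266]
tool_rot: [-1.034, 1.569, -2.847]
contact_force: [-0.8, 0.2, 0.5]
finger_gap: 0.233
```

```bash
python3 - <<'E'
from h import *
goal(0.5,-23,27);shot("14",("wrist",))
E
```

```text
t 20.15 tcp w [526.9  15.3  26.6] board [  0.5 -34.9] gap 19.9 F [-0.8  0.2  0.5]
toolY sign 1.0 rotvec [0.1  0.05 0.08] shift now-axes [ -0.4   0.  -11.9] shift goal-axes [ -0.4  -0.  -11.9]
```

View pics/wrist14.png

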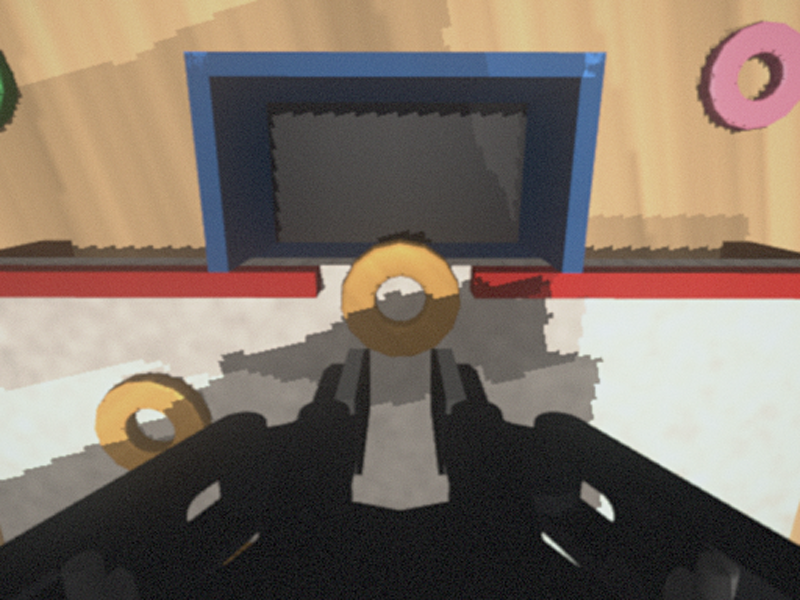

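Request:
move_arm(
  motion=[0,0,-4,0,0,0,0,0,-4,0,0,0,0,0,-4,0,0,0,0,0,-1.5,0,0,0,0,0,0,0,0,0,0,0,6,0,0,0,-20,0,4,0,0,0,-20,0,0,0,0,0,-20,0,0,0,0,0,0,0,0,0,0,0],
)

```text
clock: 21.45
tcp_pos: [0.5269, 0.0166, 0.0876]
tool_rot: [-1.027, 1.568, -2.842]
contact_force: [1.2, -0.8, -0.7]
finger_gap: 0.234
```

```bash
python3 - <<'E'
from h import *
goal(-82,-53.5,60);shot("15",("wrist",))
E
```

```text
t 21.45 tcp w [526.9  16.6  87.6] board [  0.2 -33.6] gap 20.0 F [ 1.2 -0.8 -0.7]
toolY sign 1.0 rotvec [-0.04  0.09  0.16] shift now-axes [ 27.8 -82.1  19.9] shift goal-axes [ 27.6 -82.2  19.9]
```

View pics/wrist15.png

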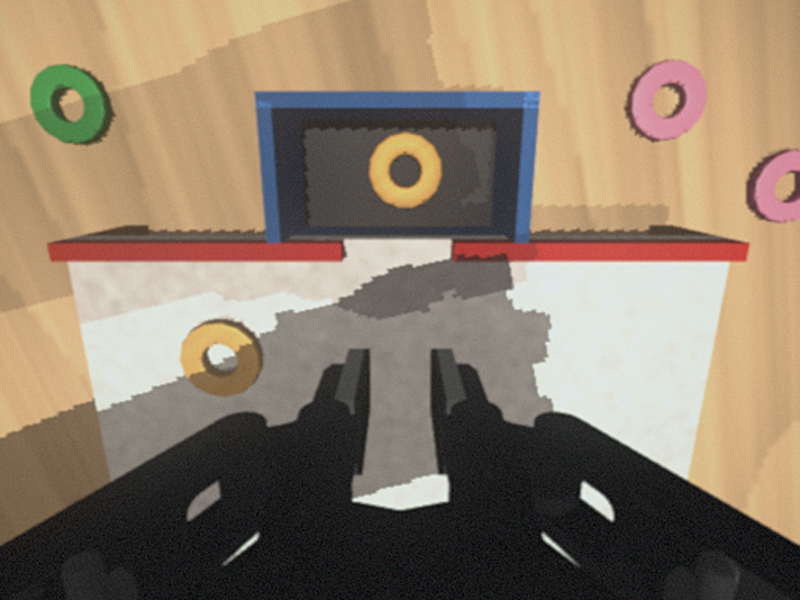

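```bash
python3 - <<'E'
from h import *
c=load("side0")
print(onz(c,(211,161),0)*1000,w2b(onz(c,(211,161),0)*1000))
E
```

```text
[444.16855406 313.13911634   0.        ] [-151.60631146  234.20052267]
```

Request:
move_arm(
  motion=[0,-20,5,0,0,0,0,-20,5,0,0,0,0,-20,5,0,0,0,0,-17,4,0,0,0,0,0,0,0,0,0,0,0,0,0,0,0,0,0,0,0,0,0,0,0,0,0,0,0,0,0,0,0,0,0,0,0,0,0,0,0],
  gripper=54,
)

```text
clock: 22.75
tcp_pos: [0.4427, 0.0154, 0.0806]
tool_rot: [-1.145, 1.558, -2.961]
contact_force: [-0.1, 0.2, -0.3]
finger_gap: 0.633
```

```bash
python3 - <<'E'
from h import *
goal(-82,-53.5,23);shot("16",("wrist",))
E
```

```text
t 22.75 tcp w [442.7  15.4  80.6] board [-81.2 -55.1] gap 54.0 F [-0.1  0.2 -0.3]
toolY sign 1.0 rotvec [-0.09  0.3   0.66] shift now-axes [57.6 -0.1 -1.9] shift goal-axes [57.6 -0.8 -1.6]
```

View pics/wrist16.png

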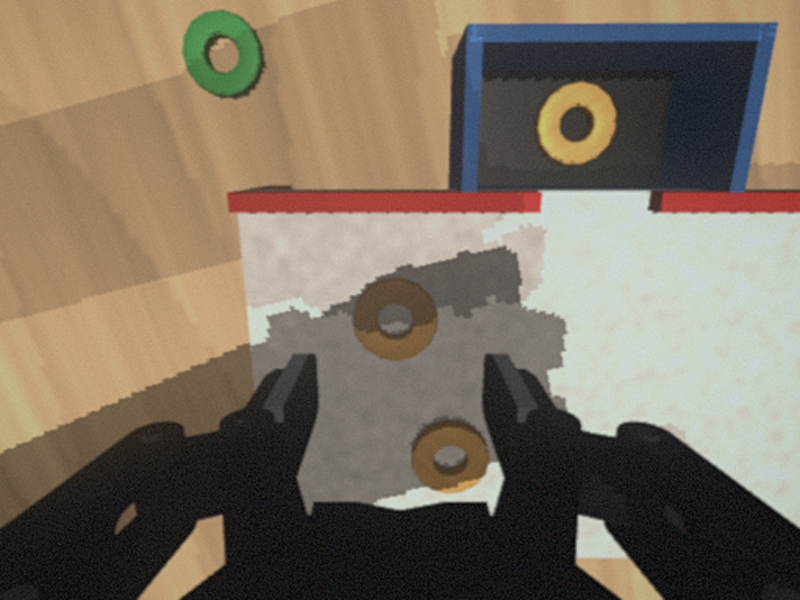

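Request:
move_arm(
  motion=[10,0,-2,0,0.3,0.6,10,0,0,0,0,0,10,0,0,0,0,0,10,0,0,0,0,0,8,0,0,0,0,0,4,0,0,0,0,0,2,0,0,0,0,0,0,0,0,0,0,0,0,0,0,0,0,0,0,0,0,0,0,0],
)

```text
clock: 24.05
tcp_pos: [0.4429, 0.0174, 0.0226]
tool_rot: [-2.083, 1.57, 2.384]
contact_force: [0.1, -0.1, 0.2]
finger_gap: 0.636
```

```bash
python3 - <<'E'
from h import *
goal(9,-53.5,23);shot("17",("wrist",))
E
```

```text
t 24.05 tcp w [442.9  17.4  22.6] board [-81.5 -53.1] gap 54.3 F [ 0.1 -0.1  0.2]
toolY sign 1.0 rotvec [-0.09 -0.02  0.03] shift now-axes [-0.5 90.5  0.3] shift goal-axes [-0.4 90.5  0.4]
```

View pics/wrist17.png

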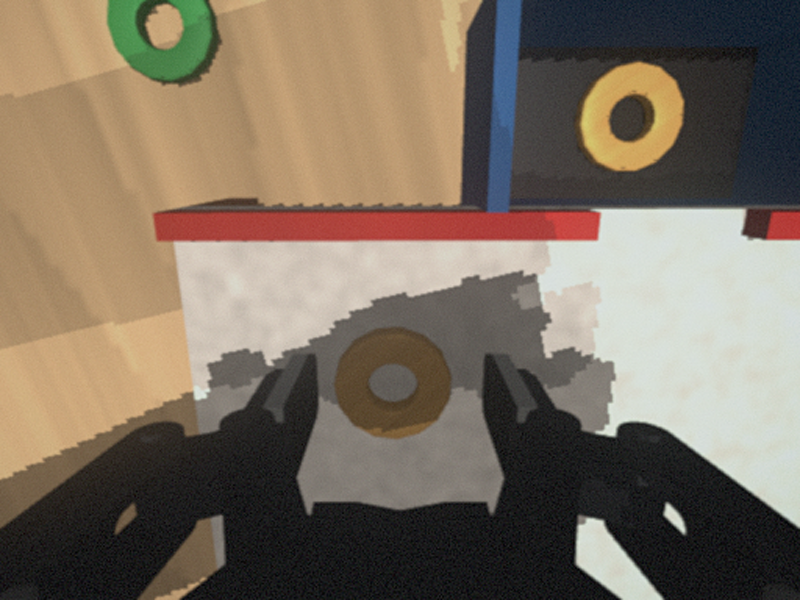

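Request:
move_arm(
  motion=[0,8,0,0,0,0,0,8,0,0,0,0,0,8,0,0,0,0,0,8,0,0,0,0,0,8,0,0,0,0,0,8,0,0,0,0,0,8,0,0,0,0,0,8,0,0,0,0,0,6,0,0,0,0,0,0,0,0,0,0],
)

```text
clock: 25.35
tcp_pos: [0.5164, -0.001, 0.0226]
tool_rot: [-3.069, 1.571, 1.398]
contact_force: [0.3, -0.9, 0.8]
finger_gap: 0.634
```

```bash
python3 - <<'E'
from h import *
goal(8.2,-53.1,23)
E
```

```text
t 25.35 tcp w [516.4  -1.   22.6] board [ -5.7 -53.2] gap 54.2 F [ 0.3 -0.9  0.8]
toolY sign 1.0 rotvec [-0.1  -0.02  0.  ] shift now-axes [-0.4 13.9 -0.1] shift goal-axes [-0.4 13.9 -0.1]
```

Finish the sideways push, ease off, and lift.

Request:
move_arm(
  motion=[0,6,0,0,0,0,0,5,0,0,0,0,0,2.5,0,0,0,0,0,0,0,0,0,0,0,-4,0,0,0,0,-20,0,0,0,0,0,-20,0,0,0,0,0,-15,0,0,0,0,0,0,0,0,0,0,0,0,0,0,0,0,0],
)

```text
clock: 26.6
tcp_pos: [0.5238, -0.003, 0.0782]
tool_rot: [-1.462, 1.568, 3.006]
contact_force: [0.5, 0.4, -0.0]
finger_gap: 0.63
```

```bash
python3 - <<'E'
from h import *
goal(0,-91,40);shot("18",("wrist",))
E
```

```text
t 26.6 tcp w [523.8  -3.   78.2] board [  2.  -53.3] gap 53.8 F [ 0.5  0.4 -0. ]
toolY sign 1.0 rotvec [-0.06  0.01  0.13] shift now-axes [38.2 -1.9 37.6] shift goal-axes [38.2 -2.  37.7]
```

View pics/wrist18.png

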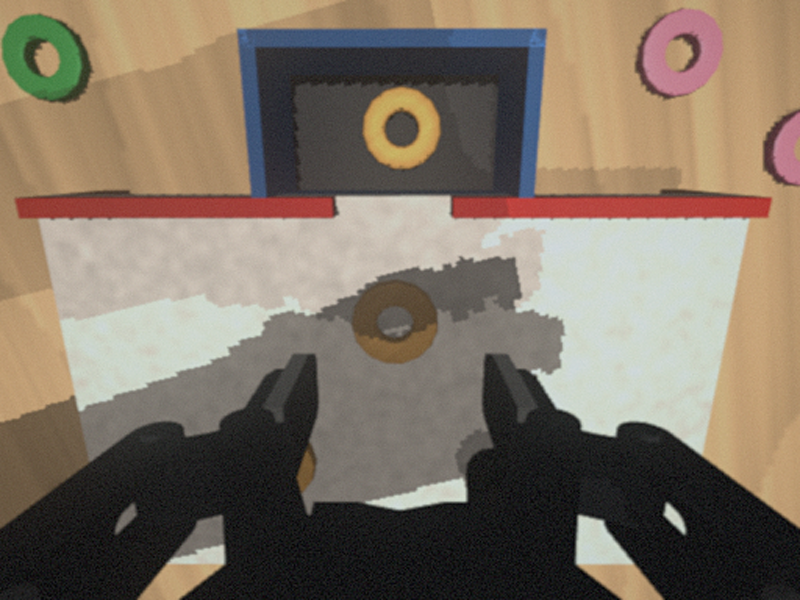

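Request:
move_arm(
  motion=[0,-2,12,0,0,0,0,0,12,0,0,0,0,0,11,0,0,0,0,0,0,0,0,0,10,0,0,0,0,0,11,0,0,0,0,0,11,0,0,0,0,0,10,0,0,0,0,0,5,0,0,0,0,0,0,0,0,0,0,0],
  gripper=20,
)

```text
clock: 27.9
tcp_pos: [0.5107, -0.0388, 0.0252]
tool_rot: [-1.34, 1.564, 3.128]
contact_force: [-0.8, 0.3, -0.2]
finger_gap: 0.231
```

```bash
python3 - <<'E'
from h import *
goal(0,-23,27);shot("19",("wrist","scene"))
E
```

```text
t 27.9 tcp w [510.7 -38.8  25.2] board [ -2.1 -91.3] gap 19.8 F [-0.8  0.3 -0.2]
toolY sign 1.0 rotvec [-0.06  0.09  0.37] shift now-axes [ -1.9   2.  -68.3] shift goal-axes [ -1.8   2.1 -68.3]
```

View pics/wrist19.png

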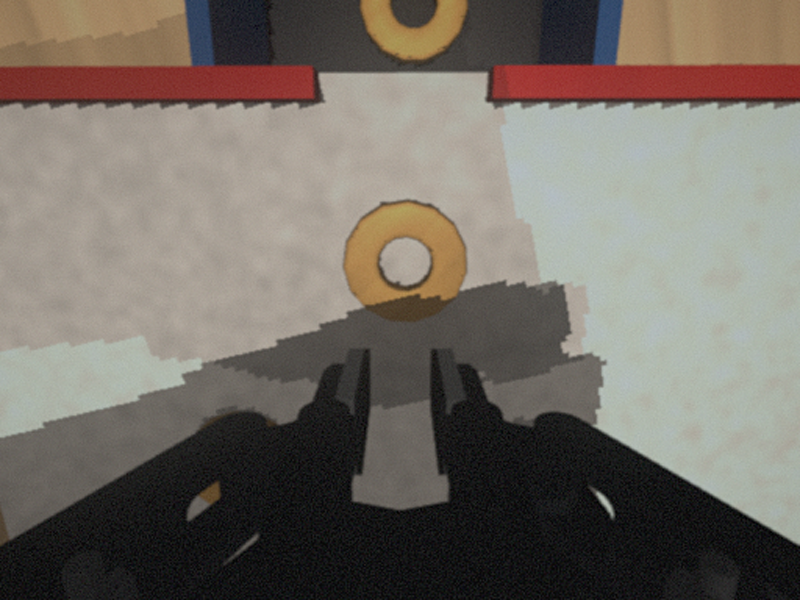

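View pics/scene19.png

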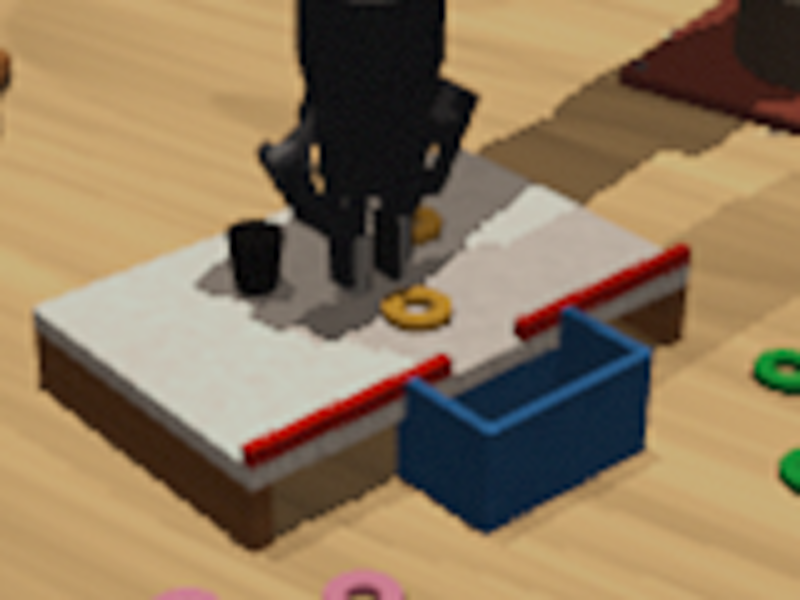

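Request:
move_arm(
  motion=[-1.5,2,0,0,0,0.3,0,0,-7,0,0,0,0,0,-7,0,0,0,0,0,-7,0,0,0,0,0,-7,0,0,0,0,0,-7,0,0,0,0,0,-7,0,0,0,0,0,-6,0,0,0,0,0,-4,0,0,0,0,0,0,0,0,0],
)

```text
clock: 29.25
tcp_pos: [0.5275, 0.0154, 0.0284]
tool_rot: [1.277, 1.569, -0.537]
contact_force: [-0.0, -0.1, -1.1]
finger_gap: 0.238
```

```bash
python3 - <<'E'
from h import *
goal(0,-21,27);shot("20",("wrist",))
E
```

```text
t 29.25 tcp w [527.5  15.4  28.4] board [  1.1 -34.6] gap 20.3 F [-0.  -0.1 -1.1]
toolY sign 1.0 rotvec [-0.01  0.03 -0.1 ] shift now-axes [  1.4  -1.2 -13.6] shift goal-axes [  1.4  -1.1 -13.6]
```

View pics/wrist20.png

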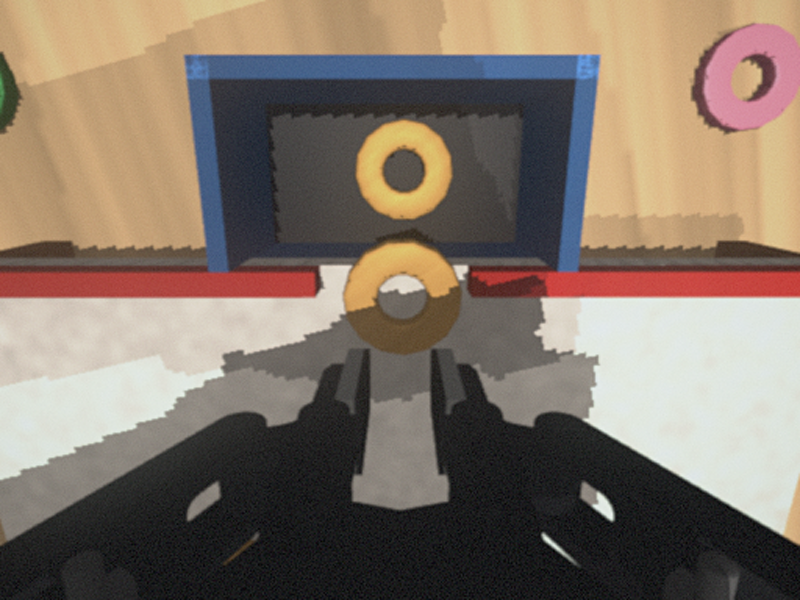

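Request:
move_arm(
  motion=[1,-0.5,-4,0,0,0,0,-0.5,-4,0,0,0,0,0,-4,0,0,0,0,0,-1.5,0,0,0,0,0,0,0,0,0,0,0,6,0,0,0,-20,0,4,0,0,0,-20,0,0,0,0,0,-20,0,0,0,0,0,0,0,0,0,0,0],
)

```text
clock: 30.55
tcp_pos: [0.5264, 0.0166, 0.0884]
tool_rot: [0.389, 1.569, -1.428]
contact_force: [-0.0, 0.6, -0.5]
finger_gap: 0.235
```

```bash
python3 - <<'E'
from h import *
goal(-56.4,-163,80);shot("21",("wrist",))
E
```

```text
t 30.55 tcp w [526.4  16.6  88.4] board [ -0.3 -33.8] gap 20.0 F [-0.   0.6 -0.5]
toolY sign 1.0 rotvec [-0.17  0.09 -0.04] shift now-axes [  8.5 -55.7 129.4] shift goal-axes [  8.4 -56.1 129.2]
```

View pics/wrist21.png

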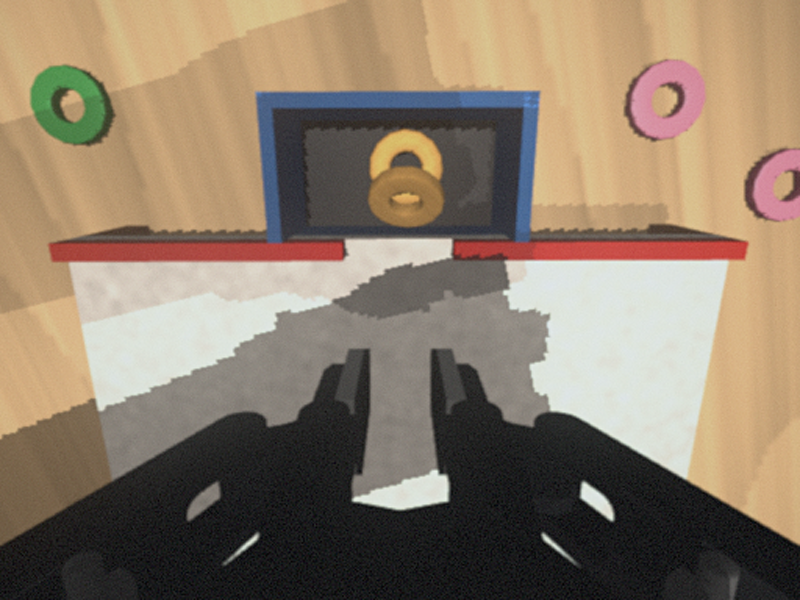

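Request:
move_arm(
  motion=[0,-9,20,0,0,0,0,-9,20,0,0,0,0,-9,20,0,0,0,0,-9,20,0,0,0,0,-9,20,0,0,0,0,-8,20,0,0,0,0,0,0,0,0,0,0,0,0,0,0,0,0,0,0,0,0,0,0,0,0,0,0,0],
)

```text
clock: 31.85
tcp_pos: [0.4343, -0.0963, 0.0843]
tool_rot: [-1.077, 1.564, -2.899]
contact_force: [0.2, 0.4, -0.2]
finger_gap: 0.235
```

```bash
python3 - <<'E'
from h import *
goal(-56.4,-162,27);shot("22",("wrist",))
E
```

```text
t 31.85 tcp w [434.3 -96.3  84.3] board [ -62.4 -165.5] gap 20.1 F [ 0.2  0.4 -0.2]
toolY sign 1.0 rotvec [-0.44  0.19  0.36] shift now-axes [57.2  6.3 -3.7] shift goal-axes [57.3  6.  -3.5]
```

View pics/wrist22.png

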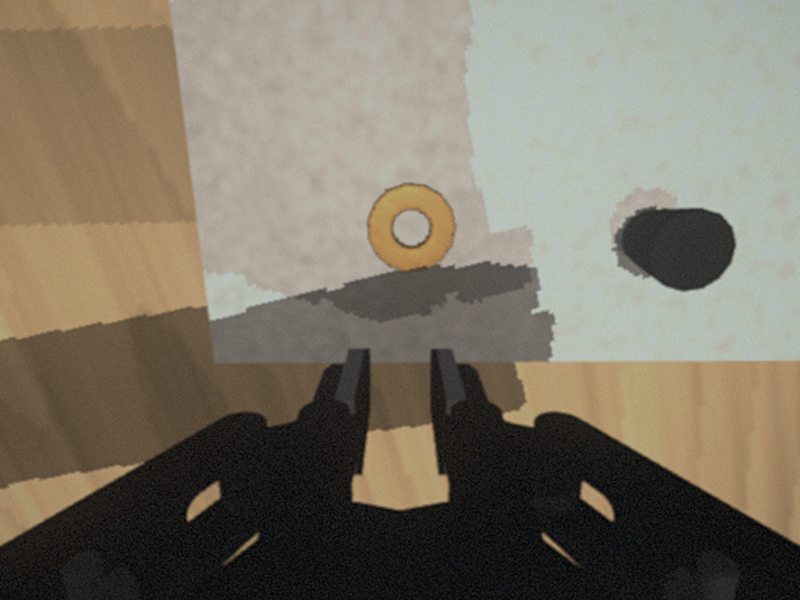

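Request:
move_arm(
  motion=[0,5,-3,-0.4,0.2,0.3,0,0,0,0,0,0,12,0,0,0,0,0,12,0,0,0,0,0,12,0,0,0,0,0,10,0,0,0,0,0,5,0,0,0,0,0,2,0,0,0,0,0,0,0,0,0,0,0,0,0,0,0,0,0],
)

```text
clock: 33.15
tcp_pos: [0.44, -0.094, 0.0267]
tool_rot: [-1.579, 1.569, 2.89]
contact_force: [0.3, 0.1, -0.4]
finger_gap: 0.231
```

```bash
python3 - <<'E'
from h import *
goal(-57.4,-80,27);shot("23",("wrist",))
E
```

```text
t 33.15 tcp w [440.  -94.   26.7] board [ -57.4 -161.9] gap 19.7 F [ 0.3  0.1 -0.4]
toolY sign 1.0 rotvec [ 0.05 -0.    0.12] shift now-axes [ -0.3   0.1 -81.9] shift goal-axes [ -0.3  -0.  -81.9]
```

View pics/wrist23.png

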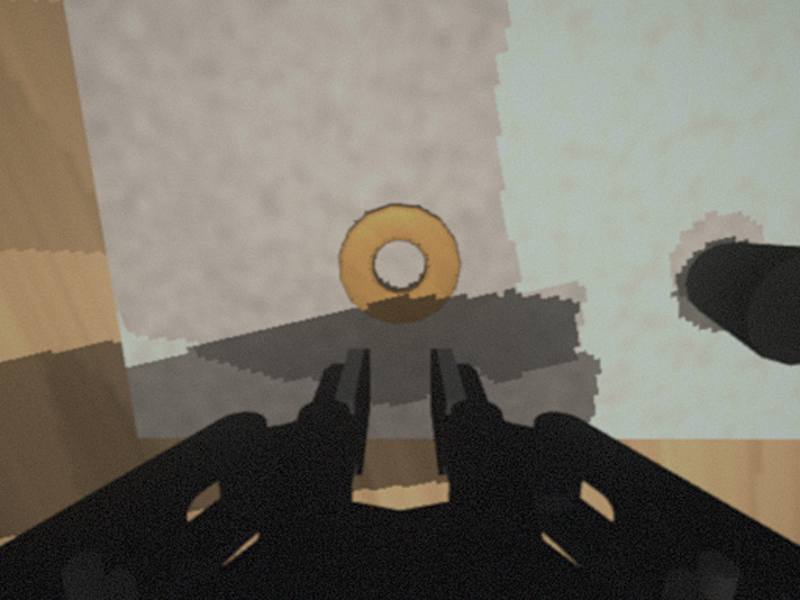

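Request:
move_arm(
  motion=[0,0,-8.5,0,0,0,0,0,-8.5,0,0,0,0,0,-8.5,0,0,0,0,0,-8.5,0,0,0,0,0,-8.5,0,0,0,0,0,-8.5,0,0,0,0,0,-8.5,0,0,0,0,0,-8.5,0,0,0,0,0,-6,0,0,0,0,0,0,0,0,0],
)

```text
clock: 34.45
tcp_pos: [0.4596, -0.0161, 0.0272]
tool_rot: [-1.975, 1.57, 2.496]
contact_force: [-0.9, -1.4, 0.3]
finger_gap: 0.233
```

```bash
python3 - <<'E'
from h import *
goal(-57.4,-80,27);shot("24",("wrist",))
E
```

```text
t 34.45 tcp w [459.6 -16.1  27.2] board [-57.2 -81.6] gap 19.9 F [-0.9 -1.4  0.3]
toolY sign 1.0 rotvec [ 0.13 -0.03  0.06] shift now-axes [ 0.2 -0.2 -1.6] shift goal-axes [ 0.2 -0.2 -1.6]
```

View pics/wrist24.png

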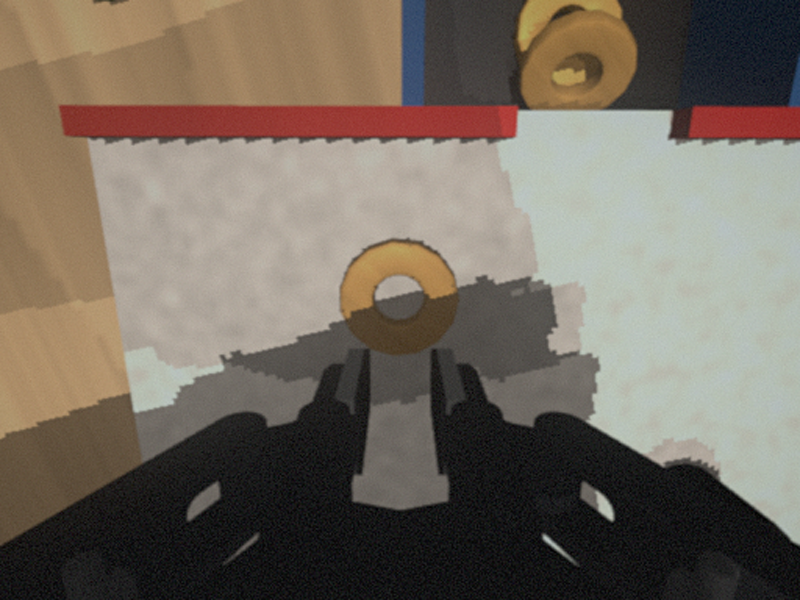

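Request:
move_arm(
  motion=[0,0,5,0,0,0,-20,0,0,0,0,0,-20,0,0,0,0,0,-14,0,0,0,0,0,0,0,-10,0,0,0,0,0,-10,0,0,0,0,0,-11,0,0,0,0,0,0,0,0,0,0,0,0,0,0,0,0,0,0,0,0,0],
)

```text
clock: 35.75
tcp_pos: [0.464, 0.0085, 0.0801]
tool_rot: [-1.305, 1.565, -3.119]
contact_force: [-0.4, -0.1, 0.0]
finger_gap: 0.236
```

Request:
move_arm(
  motion=[0,0,0,0,0,0,0,0,0,0,0,0,0,0,0,0,0,0,0,0,0,0,0,0,0,0,0,0,0,0,0,0,0,0,0,0,0,0,0,0,0,0,0,0,0,0,0,0,0,0,0,0,0,0,0,0,0,0,0,0],
  gripper=54,
)

```text
clock: 37.0
tcp_pos: [0.464, 0.0078, 0.0802]
tool_rot: [-1.28, 1.565, -3.095]
contact_force: [-0.8, 0.3, 0.3]
finger_gap: 0.63
```

```bash
python3 - <<'E'
from h import *
goal(-57.4,-54,23);shot("25",("wrist",))
E
```

```text
t 37.0 tcp w [464.    7.8  80.2] board [-58.7 -57.3] gap 53.8 F [-0.8  0.3  0.3]
toolY sign 1.0 rotvec [-0.06  0.09  0.3 ] shift now-axes [57.2  1.6 -3.4] shift goal-axes [57.2  1.3 -3.3]
```

View pics/wrist25.png

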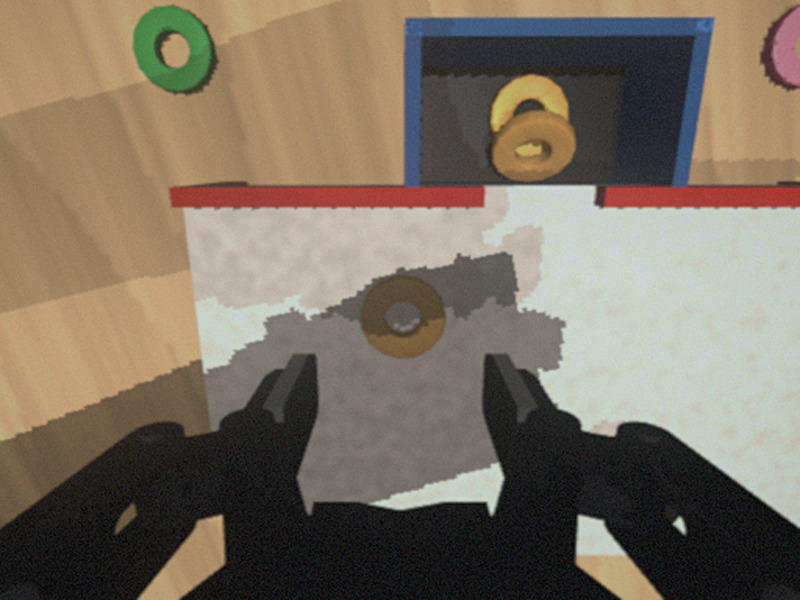

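Request:
move_arm(
  motion=[10,1,-3,0,0,0.3,10,0,0,0,0,0,10,0,0,0,0,0,10,0,0,0,0,0,8,0,0,0,0,0,4,0,0,0,0,0,2,0,0,0,0,0,0,0,0,0,0,0,0,0,0,0,0,0,0,0,0,0,0,0],
)

```text
clock: 38.3
tcp_pos: [0.4656, 0.0106, 0.022]
tool_rot: [-0.033, 1.569, -1.849]
contact_force: [0.5, -0.1, 0.9]
finger_gap: 0.635
```

```bash
python3 - <<'E'
from h import *
goal(8,-54,23);shot("26",("wrist",))
E
```

```text
t 38.3 tcp w [465.6  10.6  22. ] board [-57.8 -54.2] gap 54.2 F [ 0.5 -0.1  0.9]
toolY sign 1.0 rotvec [-0.06  0.1   0.  ] shift now-axes [-1.  65.8 -0.3] shift goal-axes [-1.  65.8 -0.2]
```

View pics/wrist26.png

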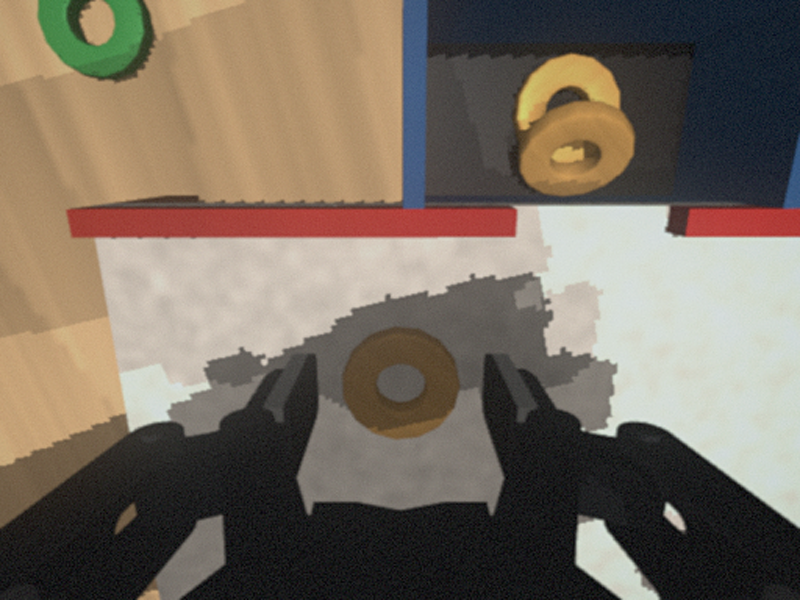

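Request:
move_arm(
  motion=[-0.5,8,0,0,0,0,0,8,0,0,0,0,0,8,0,0,0,0,0,8,0,0,0,0,0,8,0,0,0,0,0,8,0,0,0,0,0,8,0,0,0,0,0,5,0,0,0,0,0,0,0,0,0,0,0,0,0,0,0,0],
)

```text
clock: 39.6
tcp_pos: [0.5295, -0.0054, 0.0225]
tool_rot: [0.093, 1.569, -1.723]
contact_force: [-1.1, 0.8, 0.4]
finger_gap: 0.632
```

```bash
python3 - <<'E'
from h import *
goal(8.2,-54,23)
E
```

```text
t 39.6 tcp w [529.5  -5.4  22.5] board [  8.1 -54.4] gap 53.9 F [-1.1  0.8  0.4]
toolY sign 1.0 rotvec [-0.08  0.1  -0.01] shift now-axes [-0.5  0.1 -0.4] shift goal-axes [-0.5  0.1 -0.4]
```

Good. Ease off, lift, then go behind the washer.

Request:
move_arm(
  motion=[0,-4,0,0,0,0,-20,0,0,0,0,0,-20,0,0,0,0,0,-14,0,0,0,0,0,0,-4,12,0,0,0,0,0,12,0,0,0,0,0,11,0,0,0,0,0,0,0,0,0,0,0,0,0,0,0,0,0,0,0,0,0],
)

```text
clock: 40.85
tcp_pos: [0.5085, -0.04, 0.0756]
tool_rot: [-0.942, 1.565, -2.759]
contact_force: [0.0, 0.5, 0.6]
finger_gap: 0.633
```

Request:
move_arm(
  motion=[0,0,0,0,0,0,0,0,0,0,0,0,0,0,0,0,0,0,0,0,0,0,0,0,10,0,0,0,0,0,10,0,0,0,0,0,10,0,0,0,0,0,10,0,0,0,0,0,5,0,0,0,0,0,0,0,0,0,0,0],
  gripper=20,
)

```text
clock: 42.1
tcp_pos: [0.5076, -0.0392, 0.0263]
tool_rot: [-1.053, 1.564, -2.869]
contact_force: [0.6, 0.2, -0.1]
finger_gap: 0.233
```

```bash
python3 - <<'E'
from h import *
goal(0,-21,27);shot("27",("wrist",))
E
```

```text
t 42.1 tcp w [507.6 -39.2  26.3] board [ -5.  -92.4] gap 19.9 F [ 0.6  0.2 -0.1]
toolY sign 1.0 rotvec [-0.04  0.2   0.36] shift now-axes [ -1.    5.  -71.4] shift goal-axes [ -0.7   5.  -71.4]
```

View pics/wrist27.png

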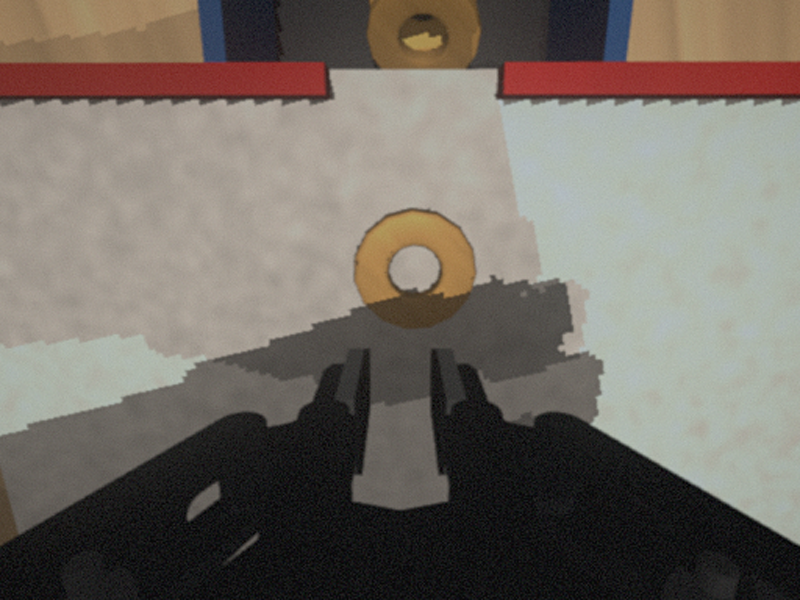

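Request:
move_arm(
  motion=[-0.7,4.7,0,0,0.2,0.3,0,0,-7,0,0,0,0,0,-7,0,0,0,0,0,-7,0,0,0,0,0,-7,0,0,0,0,0,-7,0,0,0,0,0,-7,0,0,0,0,0,-7,0,0,0,0,0,-4,0,0,0,0,0,0,0,0,0],
)

```text
clock: 43.4
tcp_pos: [0.5273, 0.0155, 0.0284]
tool_rot: [2.185, 1.569, 0.371]
contact_force: [-0.4, 0.4, -0.3]
finger_gap: 0.23
```

```bash
python3 - <<'E'
from h import *
goal(0,-21,27);shot("28",("wrist",))
E
```

```text
t 43.4 tcp w [527.3  15.5  28.4] board [  0.9 -34.5] gap 19.7 F [-0.4  0.4 -0.3]
toolY sign 1.0 rotvec [ 0.03 -0.06 -0.09] shift now-axes [  1.4  -0.9 -13.5] shift goal-axes [  1.4  -0.9 -13.5]
```

View pics/wrist28.png

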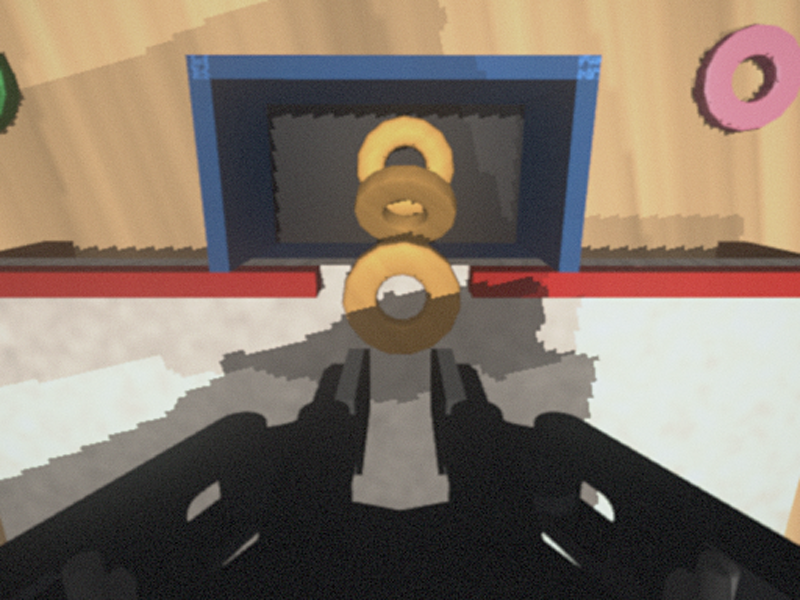

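Request:
move_arm(
  motion=[1,-0.5,-4,0,0,0,0,-0.5,-4,0,0,0,0,0,-4,0,0,0,0,0,-1.5,0,0,0,0,0,0,0,0,0,0,0,6,0,0,0,-20,0,4,0,0,0,-20,0,0,0,0,0,-20,0,0,0,0,0,0,0,0,0,0,0],
)

```text
clock: 44.7
tcp_pos: [0.5261, 0.0167, 0.0883]
tool_rot: [1.737, 1.57, -0.079]
contact_force: [0.5, 0.1, -0.1]
finger_gap: 0.238
```

```bash
python3 - <<'E'
from h import *
goal(0,-21,27);shot("29",("wrist","scene","side"))
E
```

```text
t 44.7 tcp w [526.1  16.7  88.3] board [ -0.6 -33.7] gap 20.3 F [ 0.5  0.1 -0.1]
toolY sign 1.0 rotvec [-0.12 -0.   -0.02] shift now-axes [ 61.3   0.5 -12.7] shift goal-axes [ 61.3   0.6 -12.7]
```

View pics/wrist29.png

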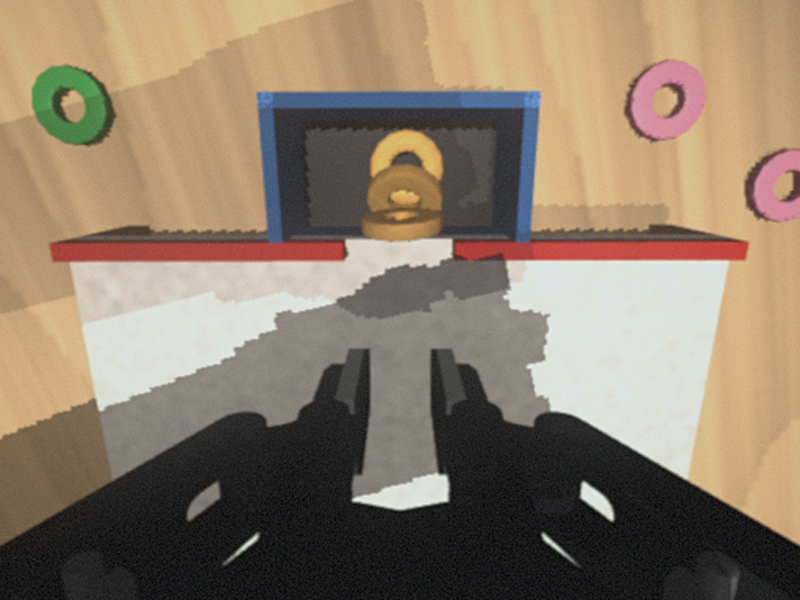

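View pics/scene29.png

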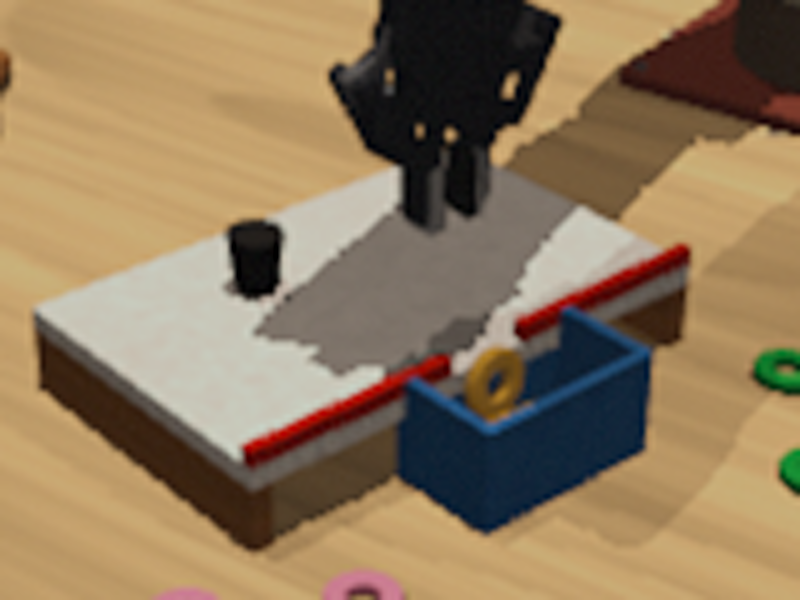

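```bash
python3 - <<'E'
from h import *
c=load("scene29")
for nm,px in(("top",(497,347)),("bot",(492,418))):
    o,d=ray(c,(px[0]/5+185,px[1]/5+125))
    for y in(0,4,8):
        # w2b y == y
        f=lambda t:w2b((o+d*t)*1000)[1]
        a,b=f(0),f(1);t=(y-a)/(b-a);q=(o+d*t)*1000;print(nm,y,q.round(1),w2b(q).round(1))
E
```

```text
top 0 [524.4  51.9  50.3] [-10.7   0. ]
top 4 [529.1  54.8  53.8] [-6.8  4. ]
top 8 [533.9  57.7  57.4] [-2.9  8. ]
bot 0 [525.7  51.5   7.4] [-9.4 -0. ]
bot 4 [530.5  54.5  11.2] [-5.4  4. ]
bot 8 [535.2  57.4  15. ] [-1.5  8. ]
```

Request:
move_arm(
  motion=[0,0,4,0,0,0,0,0,4,0,0,0,12,0,0,0,0,0,12,0,0,0,0,0,12,0,0,0,0,0,12,0,0,0,0,0,7,0,0,0,0,0,2,0,0,0,0,0,1,0,0,0,0,0,0,0,0,0,0,0],
  gripper=0,
)

```text
clock: 46.1
tcp_pos: [0.5205, 0.0083, 0.0238]
tool_rot: [-1.23, 1.563, -3.046]
contact_force: [-0.3, -0.2, 0.1]
finger_gap: 0.005
```

```bash
python3 - <<'E'
from h import *
goal(0,3,27);shot("30",("scene","wrist"))
E
```

```text
t 46.1 tcp w [520.5   8.3  23.8] board [ -4.  -43.2] gap 0.4 F [-0.3 -0.2  0.1]
toolY sign 1.0 rotvec [-0.1   0.15  0.43] shift now-axes [ -3.3   3.9 -46.2] shift goal-axes [ -3.2   4.  -46.2]
```

View pics/scene30.png

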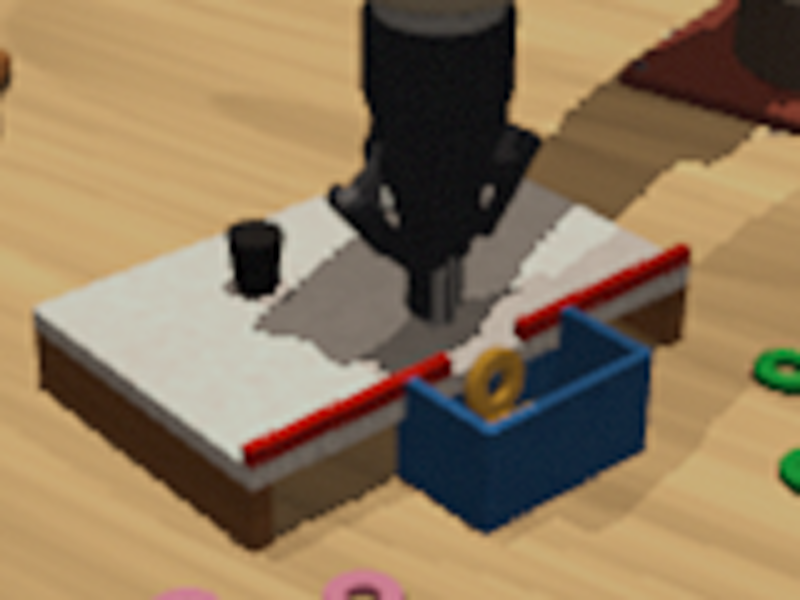

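View pics/wrist30.png

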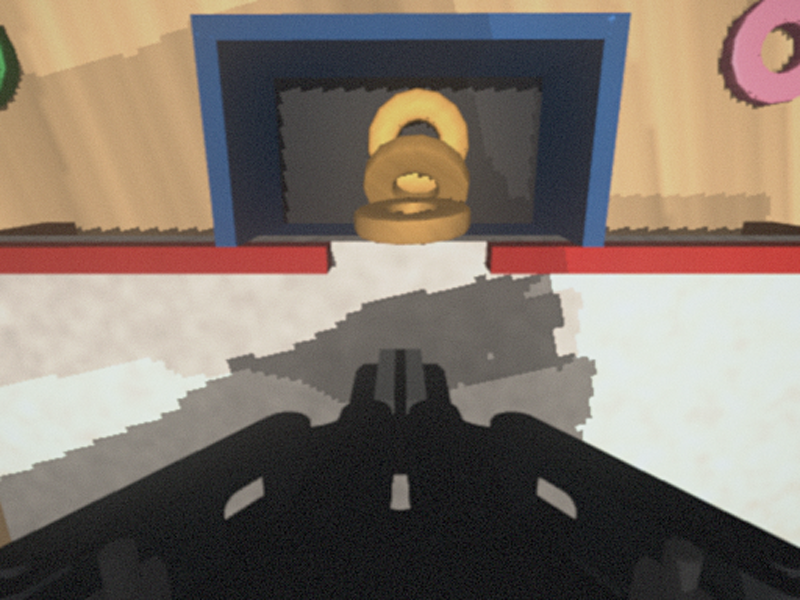

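Request:
move_arm(
  motion=[-0.5,3.5,0,0,0.1,0.4,0,0,-8,0,0,0,0,0,-8,0,0,0,0,0,-8,0,0,0,0,0,-7,0,0,0,0,0,-6,0,0,0,0,0,-5,0,0,0,0,0,-2,0,0,0,0,0,0,0,0,0,0,0,0,0,0,0],
)

```text
clock: 47.45
tcp_pos: [0.5356, 0.0537, 0.0236]
tool_rot: [-0.277, 1.57, -2.093]
contact_force: [0.5, 0.8, -0.4]
finger_gap: 0.001
```

```bash
python3 - <<'E'
from h import *
goal(0,3,24);shot("31",("scene","wrist"))
E
```

```text
t 47.45 tcp w [535.6  53.7  23.6] board [-0.3  4.5] gap 0.1 F [ 0.5  0.8 -0.4]
toolY sign 1.0 rotvec [-0.06  0.04  0.01] shift now-axes [-0.4  0.3  1.5] shift goal-axes [-0.4  0.3  1.5]
```

View pics/wrist31.png

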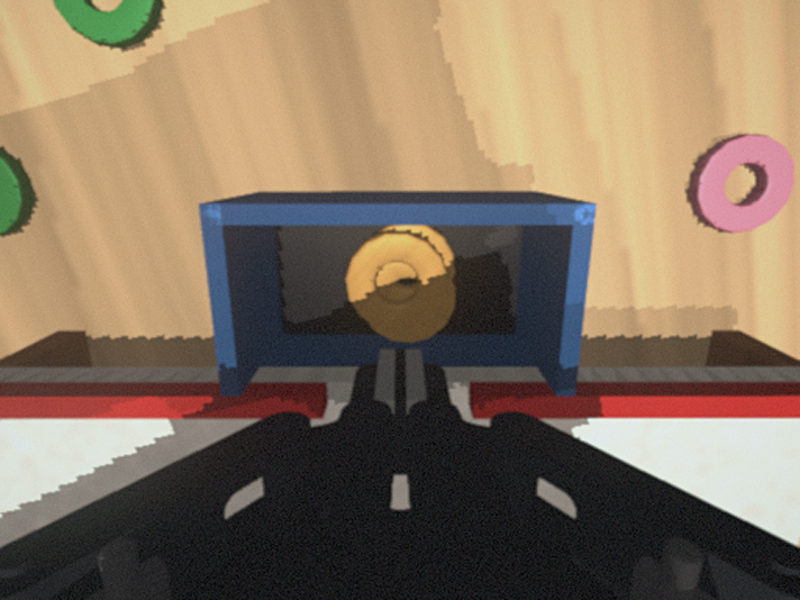

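View pics/scene31.png

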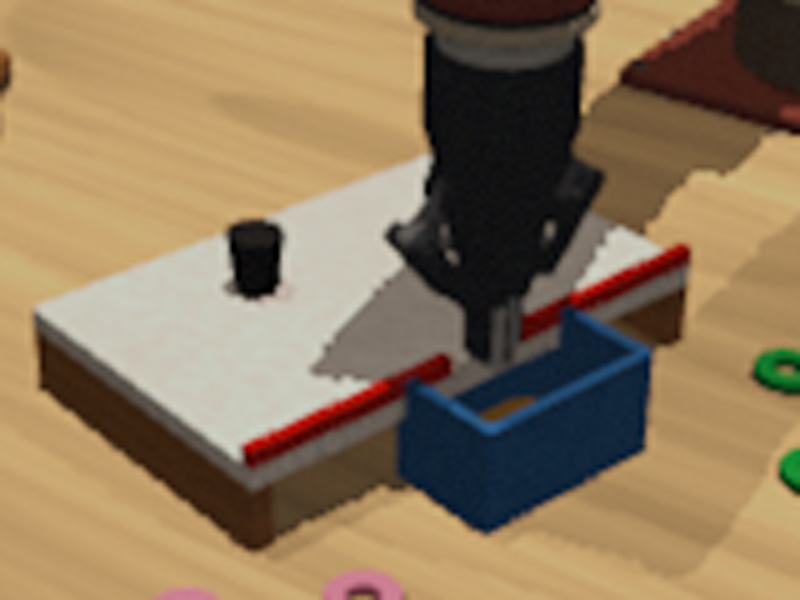

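The third washer has fallen flat into the slot. Now I'll retract: straight up first, then away.

Request:
move_arm(
  motion=[-1,0,3,0,0,0,-10,0,5,0,0,0,-20,0,0,0,0,0,-30,0,0,0,0,0,-30,0,0,0,0,0,-20,0,10,0,0,0,0,0,10,0,0,0,0,0,0,0,0,0,0,0,0,0,0,0,0,0,0,0,0,0],
)

```text
clock: 48.8
tcp_pos: [0.5272, 0.0225, 0.1396]
tool_rot: [-0.576, 1.569, -2.394]
contact_force: [0.1, 0.5, 0.4]
finger_gap: -0.001
```

```bash
python3 - <<'E'
from h import *
where();shot("32",("scene","side","wrist"))
import cv2
cv2.imwrite("pics/scenefull32.png",load("scene32")["image"][:,:,::-1])
E
```

```text
t 48.8 tcp w [527.2  22.5 139.6] board [ -0.9 -27.8] gap -0.1 F [0.1 0.5 0.4]
```

View pics/wrist32.png

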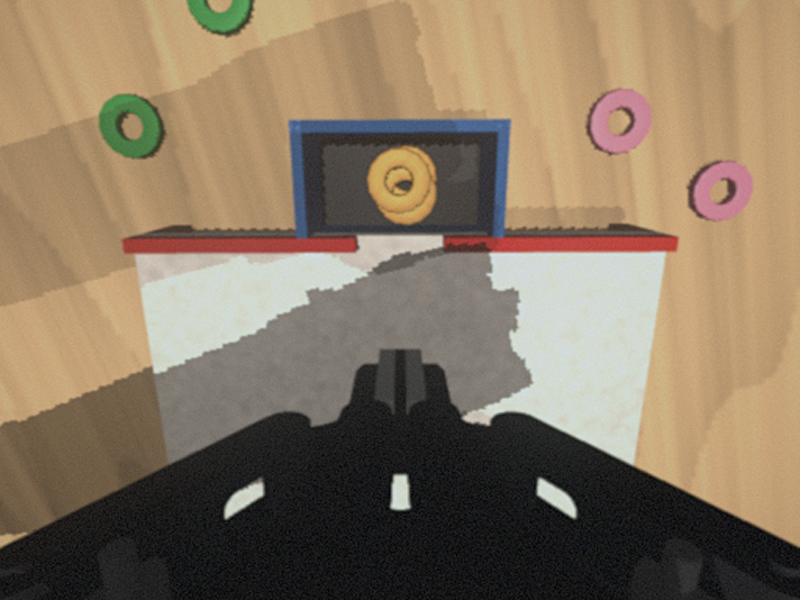

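View pics/scenefull32.png

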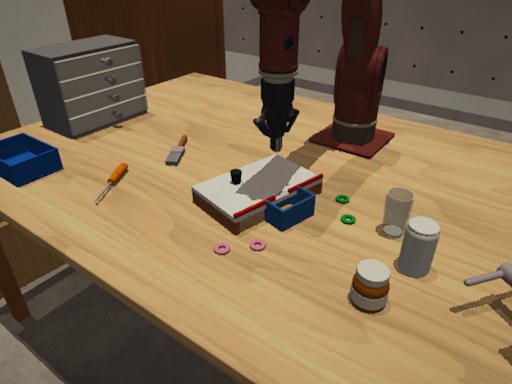

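All three washers lie stacked in the slot at about (402,183). The stopper is upright at (236,176) in the scene view, as at the start, and the other bench items look untouched.

```bash
python3 -c "
from rig import *
print(finish_job())"
```

```text
the job is handed in; nothing more can be done
None
```

All three brass washers are in the slot behind the fence, and I handed the job in at about 49 s of the 67 s limit. I pushed each one with the fingertips, sideways to the gap's centreline and then straight through. The third also needed a first push toward the fence.

**Last checks:** the final wrist and scene pictures show the three washers stacked in the slot, below the top of its walls. The stopper is still upright in its place and the other bench items look unmoved. The gripper was clear of everything, with no contact force beyond sensor noise.

**What went wrong or disagreed:**
- **Fingertip height:** the fingertips ended about 25–30 mm above the reported TCP height, more than the description implies. My first sideways pass therefore went over a washer without moving it. I found the true height by touching the deck lightly.
- **Third washer:** it first landed propped upright on the other two. I nudged it over with the closed fingertips through the gap, and it then lay flat.
- **Camera agreement:** the fixed cameras differed from the wrist camera by up to about 9 mm, so I relied on the wrist view.

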